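# Hang the sanding block on the rack peg and lock it

### The job

Hang the wooden sanding block by its steel eye on the empty peg of the sloping rack: push the eye fully home, flat on the board, with the block pointing straight down the slope. Then flip the cam lever beside the peg all the way over so that its nose locks the eye down, let go, and leave the other things on the bench where they are.

Things in the scene. Friction and masses are not known exactly. Their poses are not given: they have to be found in the camera images.
- block_mid (a point): Centre (half-way up) of the body of the loose sanding block: beech, dark abrasive underside, 120 mm long (x), 30 wide (y), 24 high (z), about 0.14 kg; it starts lying flat on the bench. x points to its steel eye, z out of its top. Grip the wooden body across its width, fingertips at least 8 mm above its underside, so that they clear the board when it hangs.
- eye (a point): Centre of the 14.5 mm through hole in the steel eye plate at the block's end, level with the block's underside (90 mm along x from block_mid and 12 mm below it; same axes). The plate is 10 mm thick, 30 mm wide, ends 17 mm beyond the hole's centre and is flush with the block's underside. Over the peg the hole has 1.25 mm to spare all round, so the block must be tilted with the board.
- slot: Middle of the slot in the rack's board, on its surface. x straight up the slope (along the slot), y level, to the left seen from the robot; z square to the board, 30 deg from vertical. The empty steel peg (12 mm diameter, 45 mm long, rim rounded 1.5) is bolted along z on the slot's line, anywhere up to 8 mm up or down it: not measured, so see or feel where. Hung, the block's axes follow these.
- rack: Plywood rack, fixed to the bench (place and yaw vary); its board slopes 30 deg from level, low edge towards the robot, and reaches 165 mm down-slope, 85 mm up-slope, 100 mm to +y and 220 mm to -y of the slot's middle. A scraper hangs fixed on it 150 mm to the slot's -y side. Origin: centre of its underside; z up, x away from the robot.
- cam (a joint): Cam lever; its axis is parallel to the peg, at x 0, y 32 mm in the slot's axes. 0: open, handle straight up the slope, short nose down it; 1.57 (stop): locked, handle to slot +y, nose over the eye plate. Starts between 0 and 0.2, stays where left; moves with about 1.2 N at the knob. The nose reaches 22 mm from the axis, 11.7 mm above the board: it closes only over an eye plate that is fully down.
- cam_knob (a point): Centre of the top of the upright black knob on the cam lever's handle: 14 mm diameter, 50 mm from the lever's axis, its top 38.5 mm above the board and its lower end 12.5 mm (the handle bar, 10 mm wide, lies 12 to 20 mm above the board). Push it from its peg side (the side facing slot -y when open), or pinch it.
- jar: Bystander: small amber jar, 50 mm diameter, 70 mm high; origin at its underside.
- cork_block: Bystander: plain cork block without an eye, 50 x 30 x 25 mm; origin at its underside.
- gluepot: Bystander: brass pot, 60 mm diameter, 45 mm high; origin at its underside.
Things that resemble listed ones, but are neither listed nor needed, are in the scene too. Several things look just like the part that bears block_mid: the one meant starts farthest to the robot's left.

How it is judged:
On the way, in this order (a step that is already met when the one before it is completed fails the run):
1. The block hangs on the peg, its eye fully down on the board (z of eye in the frame of slot between -0.003 and 0.004 m and x of eye in the frame of slot between -0.0115 and 0.0115 m and y of eye in the frame of slot between -0.004 and 0.004 m and angle between the z axis of block_mid and the z axis of slot, either way round below 0.1 rad and x of block_mid in the frame of slot below -0.07 m), for 0.2 s.
2. The cam lever is flipped over, locking the eye (value of joint cam above 1.35 rad), for 0.2 s.
At the end, for the whole second after the job is handed in: The peg is through the eye, the eye within 4 mm of the board and of the slot's line and 11.5 mm of its middle; the block flat with the board (0.1 rad), pointing down the slope (centre within 25 mm of the slot's line), let go; the cam lever beyond 1.35 rad and still (all of step 1 and y of block_mid in the frame of slot between -0.025 and 0.025 m and value of joint cam above 1.35 rad and contact force between block and the fingers below 0.1 N and velocity of joint cam below 0.05 rad/s); the robot touches nothing.
It fails at once if the jar is moved more than 30 mm (distance of jar from where it was at the start of the episode above 0.03 m).
It fails at once if the cork block is moved more than 30 mm (distance of cork_block from where it was at the start of the episode above 0.03 m).
It fails at once if the gluepot is moved more than 30 mm (distance of gluepot from where it was at the start of the episode above 0.03 m).
It also fails if it takes over 61 s, if anything falls off the work surface, if the arm or the gripper's body presses on something with over 40 N, if the wrist force passes 120 N, or if a joint passes its speed limit or range.

### The arm

A 6-joint arm with a two-finger parallel gripper is mounted at the origin on the work surface. World frame = base frame: x ahead of the robot, y to its left, z up, the work surface at z = 0. Lengths are in m, angles in rad, forces in N, time in s.
With the tool pointing down it reaches from about 0.2 to 0.875 m from the base axis. Payload 3.4 kg.
Tool frame: the origin (TCP) lies on the centre line of the jaws, within the pads' length; the fingertips stand 22 mm ahead of it and the grasp point (between the pads) lies 3 mm ahead of it; x points along the fingers, z is the direction in which the jaws open and shut, and the axes are right-handed (so a half turn about x gives the same grasp; the last joint's range is limited). The gripper opens to 94 mm and grips with 3 to 60 N. Pads are 16 mm wide; open, the fingers measure 119 mm over their backs; the gripper's body (75 mm by 177 mm) begins 78 mm behind the grasp point.
Start: joints at [-1.386, 0.276, 1.505, -0, 1.361, -0.121], TCP at [0.173, -0.548, 0.227] pointing down, gripper open.
Joint ranges: [-2.89, 2.89], [-0.75, 2.08], [0.22, 2.7], [-1.18, 4.32], [0.11, 2.71], [-2.7, 2.7]. Speed limits (rad/s): [2.57, 2.57, 3.14, 3.14, 3.14, 3.14].

### API

Orientations are given as a rotation vector (axis times angle).
In Python, from station import state, snapshot, camera_info, job_done gives the robot as it stands. The module is installed in compiled form; this text tells all that it offers.
- The arm moves only by the tool jog_arm, never from a script. Its argument "increments" is a list of rows, each a list of 5 numbers: the shift along the tool's x, y, z scaled (see below), then the turn about the tool's x scaled (see below), then the opening in per cent of the stroke, from 0 (shut) to 100 (fully open). In form: [[x, y, z, turn, claw], ...]. A call has 1 to 5 rows; each row shifts and turns the commanded pose from where the row before left it, along the tool's axes as they then stand; what a row does not reach is not made up. The controller multiplies each number of a shift by 0.02 m and each number of a turn by 0.08 rad. A row lasts 1/12 s, in which the tool goes at most 41.7 mm and 7.16 degrees, less where a joint would pass 70% of its speed; a pose out of reach is approached as far as the arm can. A call with a number of a shift or a turn outside -1 to 1 is refused whole. A call with a gripper value outside its range is refused whole. The fingers move at their own pace and stop on an object; "grip_force" is the grip in N (left out, the last holds). Time passes only in rows, so rows that do not move let the fingers close. It gives the time, the measured TCP pose, the force and the opening at its end, in the units of the state.
- state(): the state, without advancing time (a new reading comes with each control period).
- snapshot(name): name is "scene" or "top" or "wrist"; returns the picture (384x512x3 uint8, red, green, blue); there is no depth.
- camera_info(name): a dict with "mtx" (3x3 intrinsics, pixels), "R" (3x3) and "t" (3): a world point X has camera coordinates R X + t; the wrist camera has in their place "mount" (4x4, takes a point from camera to tool coordinates, whose origin is the TCP and whose axes are the tool frame's). Camera axes: x right, y down, z forward; pixel columns grow to the right and rows downward; lengths in m; the calibration is good to about 2 mm. A picture is of the moment at which its call begins: read the wrist's pose just before it. camera_info takes no time and is no camera call.
- job_done(): hands the job in, once; it reports no verdict.
The state is a dict: "clock": time; "qpos": joint angles; "qd": joint speeds; "tau": joint torques, N m; "ee_pos": TCP position; "tool_rot": TCP orientation; "force": force on the tool from outside, world axes, zero at the start; "ft_torque": the same for the moment, N m; "opening": finger opening in m.
Only numpy, scipy, OpenCV 4.12 (cv2) and the standard library are available. Lean on these libraries where they do the work, as an engineer would, in place of code of your own. Each camera call takes 0.05 s, during which the arm holds its last target.

## Working session

There is one attempt and no reset: what is moved stays moved. The work goes in short steps, Python scripts to look and compute and a tool call to move; the robot and the scene stay as the last step left them, time stands still between calls to the robot, and variables do not carry over. Pictures are saved under pics/ and viewed, and the job is handed in when it is done.

Besides the shell and the picture viewer there is one more tool, called after "Emit:" as name(argument=value, ...) on one line, values as JSON. jog_arm: Moves the arm, as the interface text tells. Shifts and turns lie within -1 to 1; 1 stands for 0.02 m of shift or 0.08 rad of turn. Its arguments: {"type":"object","properties":{"increments":{"type":"array","items":{"type":"array","items":{"type":"number"}}},"grip_force":{"type":"number"}},"required":["increments"]}

```bash
mkdir -p pics
cat > h.py <<'E'
import numpy as np, cv2
from station import *
from scipy.spatial.transform import Rotation as Rn
def save(n,f,im=None):
    im=snapshot(n) if im is None else im
    cv2.imwrite('pics/'+f,cv2.cvtColor(im,cv2.COLOR_RGB2BGR)); return im
def cam(n,s=None):
    c=camera_info(n)
    if 'R' in c: return np.array(c['mtx']),np.array(c['R']),np.array(c['t'])
    s=s or state(); T=np.eye(4);T[:3,:3]=Rn.from_rotvec(s['tool_rot']).as_matrix();T[:3,3]=s['ee_pos']
    W=np.linalg.inv(T@np.array(c['mount'])); return np.array(c['mtx']),W[:3,:3],W[:3,3]
def proj(C,X):
    K,R,t=C; p=(R@np.atleast_2d(X).T).T+t; q=(K@p.T).T; return q[:,:2]/q[:,2:]
def ray(C,u,v):
    K,R,t=C; d=R.T@np.linalg.solve(K,[u,v,1.]); return -R.T@t,d
def atz(C,u,v,z):
    o,d=ray(C,u,v); return o+d*(z-o[2])/d[2]
E
python3 - <<'E'
from h import *
s=state();print(s)
for n in['scene','top','wrist']:
    save(n,n+'0.png'); print(n,camera_info(n))
E
```

```text
{'clock': 0.0, 'qpos': array([-1.38599564e+00,  2.76560843e-01,  1.50610039e+00,  2.47831352e-06,
        1.36071428e+00, -1.20987877e-01]), 'qd': array([ 7.04501979e-04,  1.64354493e-03, -1.06964486e-03,  9.44355978e-04,
       -3.94349446e-05, -1.91592874e-05]), 'tau': array([-1.05087773e-03, -4.04586303e+01, -2.37232089e+01,  7.01156189e-02,
        3.46951350e-02, -1.23996288e-04]), 'ee_pos': array([ 0.17300582, -0.54780299,  0.22663725]), 'tool_rot': array([ 0.98225148,  1.33981589, -0.98022385]), 'force': array([-0.2474502 ,  0.26396652,  0.36774348]), 'ft_torque': array([-0.05427989, -0.01953107, -0.02893521]), 'opening': 0.09391091834319955}
scene {'mtx': array([[430.82947491,   0.        , 247.64562818],
       [  0.        , 430.82947491, 192.89683492],
       [  0.        ,   0.        ,   1.        ]]), 'R': array([[ 0.22952629,  0.97320774,  0.01357846],
       [ 0.83176823, -0.18888539, -0.52199992],
       [-0.50544959,  0.13110684, -0.85283745]]), 't': array([-0.10529092, -0.40053581,  1.73611823])}
top {'mtx': array([[483.04387497,   0.        , 264.66267361],
      
[... 157 characters left out ...]
-04],
       [-9.77546162e-01, -3.52308945e-02, -2.07755351e-01],
       [ 2.07609542e-01,  7.78802316e-03, -9.78180773e-01]]), 't': array([-0.04389868,  0.549536  ,  1.25703754])}
wrist {'mtx': array([[311.61236947,   0.        , 255.61399824],
       [  0.        , 311.61236947, 193.56490262],
       [  0.        ,   0.        ,   1.        ]]), 'mount': array([[ 2.13099900e-04, -2.69615462e-01,  9.62968046e-01,
        -1.57398269e-01],
       [ 2.87129034e-04, -9.62968011e-01, -2.69615516e-01,
         7.85943174e-02],
       [ 9.99999936e-01,  3.33951125e-04, -1.27793960e-04,
         3.41110847e-04],
       [ 0.00000000e+00,  0.00000000e+00,  0.00000000e+00,
         1.00000000e+00]])}
```

View pics/scene0.png

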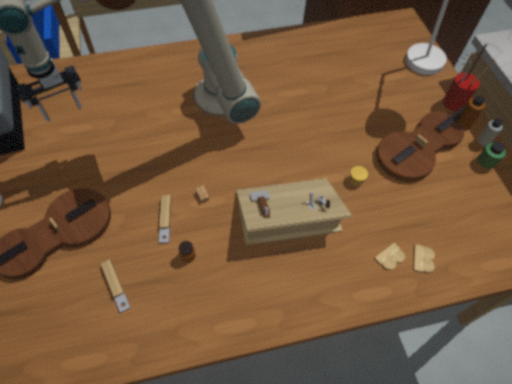

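View pics/top0.png

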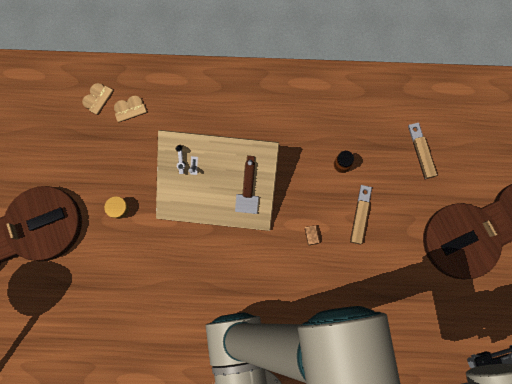

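View pics/wrist0.png

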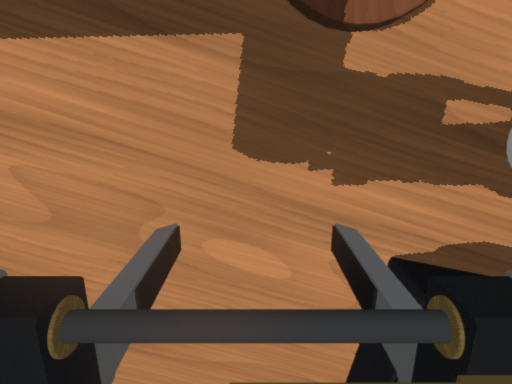

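Run:
```python
from h import *
a=cv2.imread('pics/top0.png')
cv2.imwrite('pics/t_block.png',cv2.resize(a[175:255,320:400],None,fx=7,fy=7,interpolation=cv2.INTER_CUBIC))
cv2.imwrite('pics/t_rack.png',cv2.resize(a[120:240,145:290],None,fx=5,fy=5,interpolation=cv2.INTER_CUBIC))
a=cv2.imread('pics/scene0.png')
cv2.imwrite('pics/s_rack.png',cv2.resize(a[170:255,225:365],None,fx=5.5,fy=5.5,interpolation=cv2.INTER_CUBIC))
```

```text
(no output)
```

View pics/t_block.png

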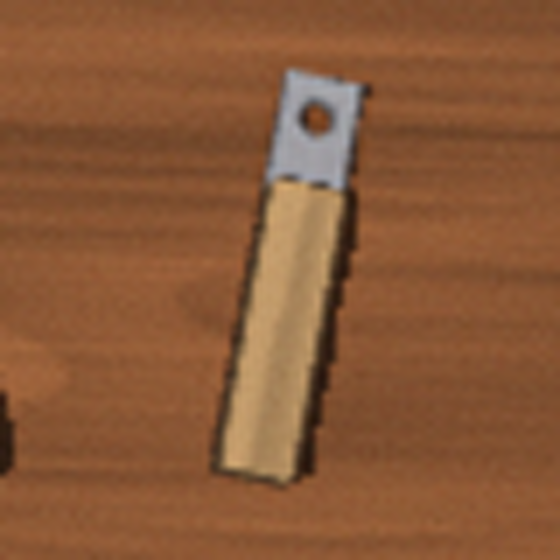

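View pics/t_rack.png

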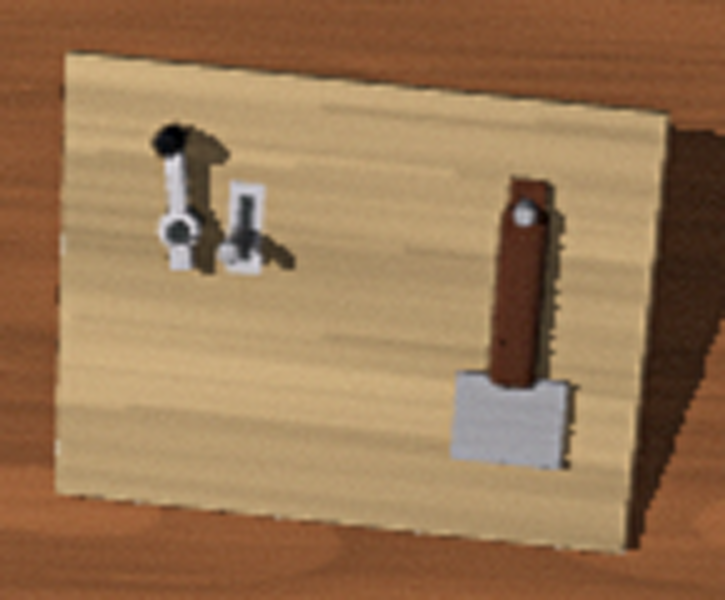

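View pics/s_rack.png

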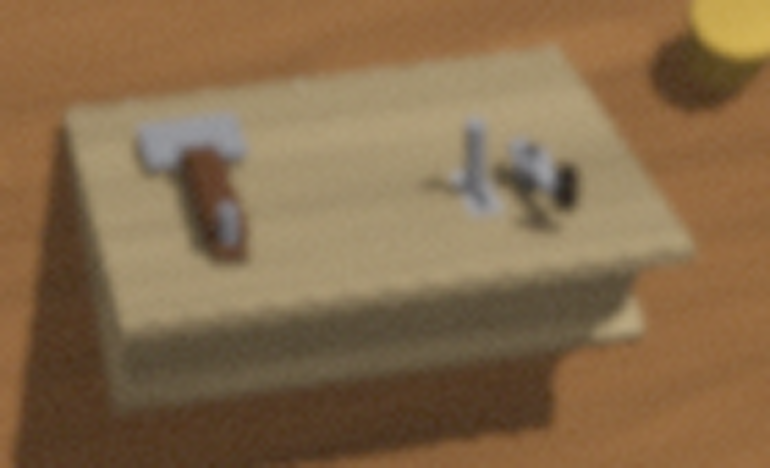

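```bash
cat > fit.py <<'E'
from h import *
from scipy.optimize import least_squares
T=cam('top');S=cam('scene')
tp=lambda pts,f,o:np.array([[o[0]+(x+.5)/f-.5,o[1]+(y+.5)/f-.5] for x,y in pts])
bc=np.array([[85,100,0],[85,-220,0],[-165,100,0],[-165,-220,0]])/1000.
ut=tp([(66,52),(667,115),(57,492),(627,550)],5,(145,120))
us=tp([(692,247),(122,332),(555,45),(68,112)],5.5,(225,170))
def slotT(p):
    x,y,z,w=p; R=Rn.from_euler('z',w).as_matrix()@Rn.from_euler('y',-30,degrees=True).as_matrix(); return R,np.array([x,y,z])
def res(p):
    R,t=slotT(p); X=bc@R.T+t
    return np.r_[(proj(T,X)-ut).ravel(),(proj(S,X)-us).ravel()]
r=least_squares(res,[.55,.1,.1,0]);print('slot',r.x,np.abs(r.fun).max(),r.fun.round(1))
if __name__=='__main__':
    b=tp([(316,118),(288,70),(365,86),(220,470),(293,482),(275,180),(345,190)],7,(320,175))
    B=np.array([[90,0,-2],[107,15,-2],[107,-15,-2],[-60,15,12],[-60,-15,12],[60,15,12],[60,-15,12]])/1000.
    def rb(p):
        R=Rn.from_euler('z',p[2]).as_matrix(); X=B@R.T+[p[0],p[1],.012]; return (proj(T,X)-b).ravel()
    q=least_squares(rb,[.5,-.2,0]);print('block',q.x,q.fun.round(1))
    R,t=slotT(r.x); Xs=np.array([[0,0,0],[0,0,.045],[0,.032,.02],[.05,.032,.0385],[0,.082,.0385]])@R.T+t
    print(Xs.round(4)); print('top crop px',((proj(T,Xs)-[145,120]+.5)*5-.5).round(0)); print('scene',((proj(S,Xs)-[225,170]+.5)*5.5-.5).round(0))
E
python3 fit.py
```

```text
slot [ 0.62323958  0.16816379  0.0903297  -0.06710665] 1.127563959305121 [ 0.3  0.2  0.7 -0.5  0.2  0.5 -0.1  0.6  1.1  0.1  0.3 -0.5  0.6  0.5
 -0.6  0.3]
block [ 0.49675565 -0.28996098 -0.18487055] [ 0.2  0.1  0.   0.2 -0.5  0.1 -0.2 -0.3  0.2  0.4 -0.1 -0.7  0.5  0.2]
[[0.6232 0.1682 0.0903]
 [0.6008 0.1697 0.1293]
 [0.6154 0.2008 0.1077]
 [0.6494 0.1985 0.1487]
 [0.6095 0.2513 0.1237]]
top crop px [[248. 227.]
 [232. 249.]
 [181. 231.]
 [177. 146.]
 [ 79. 230.]]
scene [[478. 196.]
 [478. 128.]
 [533. 158.]
 [560. 173.]
 [618. 118.]]
```

```bash
cat >> h.py <<'E'
def plan(p,jaw,s=None,zflip=True):
    """report increments (tool units of .02m, .08rad) to TCP target p and jaw-axis yaw angle jaw(dir of tool z, rad, mod pi)"""
    s=s or state(); R=Rn.from_rotvec(s['tool_rot']).as_matrix(); d=R.T@(np.array(p)-s['ee_pos'])
    z=R[:,2]; a=np.arctan2(z[1],z[0]); dl=(jaw-a+np.pi/2)%np.pi-np.pi/2
    # tool x is down: turning about +x tool decreases world yaw
    print('pos',s['ee_pos'].round(4),'jawyaw',round(a,4),'d tool mm',(d*1000).round(1),'units',(d/.02).round(2),'turn units',round(-dl/.08,3),'t',round(s['clock'],2),'F',s['force'].round(2),'op',round(s['opening'],4))
    return R
E
python3 - <<'E'
from h import *
R=plan([.4968,-.29,.15],-.185+np.pi/2);print(R.round(3))
E
```

```text
pos [ 0.173  -0.5479  0.2268] jawyaw -1.265 d tool mm [  77.1  386.4 -148.4] units [ 3.85 19.32 -7.42] turn units 6.135 t 0.15 F [ 0.34 -0.83 -0.97] op 0.0942
[[-0.     0.954  0.301]
 [ 0.001  0.301 -0.954]
 [-1.     0.    -0.001]]
```

Emit:
jog_arm(increments=[[0, 1, 0, 1, 60], [0, 1, 0, 1, 60], [0, 1, 0, 1, 60], [0, 1, 0, 1, 60], [0, 1, 0, 1, 60]])

```text
clock: 0.57
ee_pos: [0.2722, -0.5333, 0.2273]
tool_rot: [1.282, 1.162, -1.281]
force: [0.2, -0.0, -0.1]
opening: 0.0637
```

Emit:
jog_arm(increments=[[0, 1, 0, 1, 60], [0, 0, 0, 0.13, 60]])

```text
clock: 0.73
ee_pos: [0.2945, -0.5357, 0.2269]
tool_rot: [1.345, 1.115, -1.342]
force: [-0.5, 0.6, -0.6]
opening: 0.0563
```

Run:
```python
from h import *
R=plan([.4968,-.29,.15],-.185+np.pi/2);print(state()['qpos'])
```

```text
pos [ 0.2945 -0.5357  0.2269] jawyaw -1.7548 d tool mm [  77.4  153.7 -278.5] units [  3.87   7.69 -13.93] turn units 0.012 t 0.73 F [-0.52  0.63 -0.63] op 0.0563
[-1.18305868  0.33057248  1.42601845  0.00202758  1.38440811  0.5713696 ]
```

Emit:
jog_arm(increments=[[0, 0.55, -1, 0, 60], [0, 0.55, -1, 0, 60], [0, 0.55, -1, 0, 60], [0, 0.55, -1, 0, 60], [0, 0.55, -1, 0, 60]])

```text
clock: 1.15
ee_pos: [0.3632, -0.4467, 0.2272]
tool_rot: [1.343, 1.118, -1.344]
force: [0.7, -0.7, -0.2]
opening: 0.0561
```

Emit:
jog_arm(increments=[[0, 0.55, -1, 0, 60], [0, 0.55, -1, 0, 60], [0, 0.55, -1, 0, 60], [0, 0.55, -1, 0, 60], [0.5, 0.55, -1, 0, 60]])

```text
clock: 1.57
ee_pos: [0.4366, -0.3596, 0.219]
tool_rot: [1.342, 1.113, -1.343]
force: [0.6, -0.0, 0.6]
opening: 0.0565
```

Emit:
jog_arm(increments=[[0.8, 0.55, -1, 0, 60], [0.8, 0.55, -1, 0, 60], [0.8, 0.55, -1, 0, 60], [0.9, 0.5, -0.93, 0, 60], [0, 0, 0, 0, 60]])

```text
clock: 1.98
ee_pos: [0.4919, -0.2861, 0.1479]
tool_rot: [1.342, 1.126, -1.343]
force: [-0.2, -0.1, -0.9]
opening: 0.0562
```

Run:
```python
from h import *
s=state()
R=plan([.4968,-.29,.0305],-.185+np.pi/2)
im=snapshot('wrist')
C=cam('wrist',s)
B=np.array([[90,0,-2],[107,15,-2],[107,-15,-2],[-60,15,12],[-60,-15,12],[60,15,12],[60,-15,12]])/1000.
X=B@Rn.from_euler('z',-.185).as_matrix().T+[.4968,-.29,.012]
print(proj(C,X).round(0))
im=cv2.resize(im,None,fx=1.5,fy=1.5,interpolation=cv2.INTER_CUBIC);im=np.ascontiguousarray(im)
for u,v in proj(C,X): cv2.circle(im,(int(u*1.5),int(v*1.5)),3,(255,0,0),1)
save('',"w1.png",im)
```

```text
pos [ 0.4919 -0.2861  0.1479] jawyaw -1.7516 d tool mm [117.3   6.3   3.5] units [5.87 0.31 0.18] turn units 0.052 t 1.98 F [-0.19 -0.13 -0.87] op 0.0562
[[260.  86.]
 [243.  65.]
 [277.  65.]
 [243. 246.]
 [274. 246.]
 [243. 121.]
 [277. 121.]]
```

View pics/w1.png

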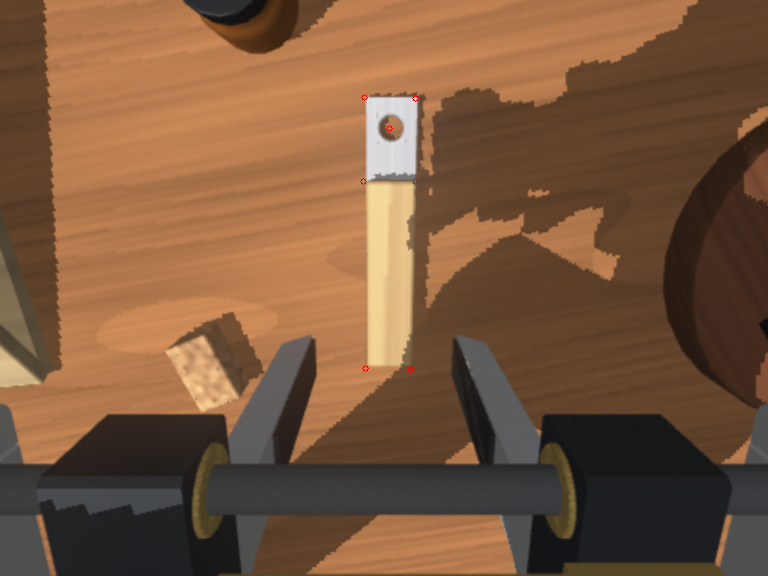

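Emit:
jog_arm(increments=[[1, 0.31, 0.2, 0.05, 60], [1, 0, 0, 0, 60], [1, 0, 0, 0, 60], [1, 0, 0, 0, 60], [1, 0, 0, 0, 60]])

```text
clock: 2.45
ee_pos: [0.4978, -0.2971, 0.0518]
tool_rot: [1.346, 1.112, -1.347]
force: [-0.3, 0.1, -1.2]
opening: 0.0566
```

Emit:
jog_arm(increments=[[0.5, 0, 0, 0, 60], [0.3, 0, 0, 0, 60], [0, 0, 0, 0, 60]])

```text
clock: 2.7
ee_pos: [0.4975, -0.2957, 0.035]
tool_rot: [1.347, 1.115, -1.348]
force: [0.1, 0.0, -0.4]
opening: 0.0561
```

Run:
```python
from h import *
R=plan([.4968,-.29,.0305],-.185+np.pi/2)
```

```text
pos [ 0.4975 -0.2957  0.035 ] jawyaw -1.7598 d tool mm [ 4.5 -1.7 -5.5] units [ 0.23 -0.09 -0.27] turn units -0.05 t 2.7 F [ 0.1   0.01 -0.4 ] op 0.0561
```

Emit:
jog_arm(increments=[[0.22, -0.09, -0.23, -0.05, 60], [0, 0, 0, 0, 60], [0, 0, 0, 0, 60]])

```text
clock: 2.95
ee_pos: [0.4976, -0.2903, 0.0319]
tool_rot: [1.343, 1.115, -1.343]
force: [-0.4, 0.1, -0.5]
opening: 0.0565
```

Run:
```python
from h import *
R=plan([.4968,-.29,.0305],-.185+np.pi/2)
```

```text
pos [ 0.4976 -0.2903  0.0319] jawyaw -1.7549 d tool mm [ 1.4 -0.8 -0.1] units [ 0.07 -0.04 -0.01] turn units 0.011 t 2.95 F [-0.41  0.05 -0.46] op 0.0565
```

Emit:
jog_arm(increments=[[0.06, 0, 0, 0, 60], [0, 0, 0, 0, 25], [0, 0, 0, 0, 20], [0, 0, 0, 0, 20], [0, 0, 0, 0, 20]], grip_force=12)

```text
clock: 3.37
ee_pos: [0.4974, -0.2903, 0.03]
tool_rot: [1.344, 1.116, -1.344]
force: [1.0, 0.1, -0.0]
opening: 0.0329
```

Emit:
jog_arm(increments=[[0, 0, 0, 0, 20], [-0.3, 0, 0, 0, 20], [-1, 0, 0, 0, 20], [-1, 0, 0, 0, 20], [0, 0, 0, 0, 20]])

```text
clock: 3.78
ee_pos: [0.4994, -0.2918, 0.0793]
tool_rot: [1.344, 1.109, -1.341]
force: [1.9, -0.7, -1.5]
opening: 0.0298
```

Run:
```python
from h import *
R=plan([.4968,-.29,.0305],-.185+np.pi/2)
save('wrist','w2.png');print(state()['ft_torque'])
```

```text
pos [ 0.4994 -0.2918  0.0793] jawyaw -1.7553 d tool mm [48.7 -3.2 -1.4] units [ 2.44 -0.16 -0.07] turn units 0.006 t 3.78 F [ 1.88 -0.75 -1.52] op 0.0298
[ 0.03294437 -0.03297658 -0.01843607]
```

View pics/w2.png

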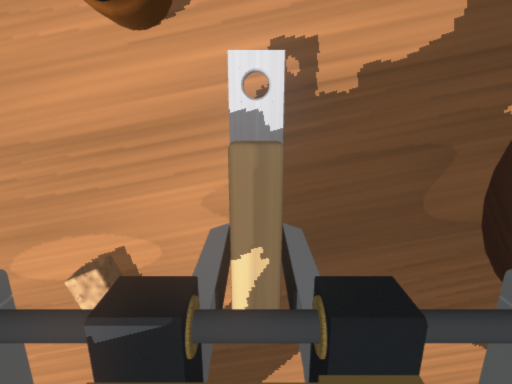

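```bash
cat >> h.py <<'E'
def blocktilt(pts_t, th, piv=(0.0143,0.0), y0=0.0):
    pass
def wproj(P):
    c=camera_info('wrist');M=np.linalg.inv(np.array(c['mount']));return proj((np.array(c['mtx']),M[:3,:3],M[:3,3]),np.array(P))
def blk(th,px=0.0143,yoff=0.0,h0=.0300):
    """tool coords of hole(top),end corners for block gripped with TCP h0 above underside, rotated th (eye up) about jaw axis at x=px"""
    pts=np.array([[.09,0,.010],[.107,.015,.010],[.107,-.015,.010],[.06,.015,.024],[.06,-.015,.024]])
    x=h0-pts[:,2]; y=pts[:,0]+yoff; z=-pts[:,1]
    c,s=np.cos(th),np.sin(th); dx,dy=x-px,y
    return np.c_[px+c*dx-s*dy, s*dx+c*dy, z]
E
python3 - <<'E'
from h import *
for d in (-10,-5,0,10,30): print(d,wproj(blk(np.radians(d))).round(0).tolist())
print(wproj([[.0,0,0],[.022,0,0]]))
E
```

```text
-10 [[255.0, 91.0], [230.0, 61.0], [281.0, 61.0], [228.0, 140.0], [282.0, 140.0]]
-5 [[255.0, 87.0], [228.0, 55.0], [282.0, 55.0], [227.0, 142.0], [283.0, 142.0]]
0 [[255.0, 85.0], [227.0, 50.0], [284.0, 50.0], [226.0, 144.0], [284.0, 144.0]]
10 [[255.0, 83.0], [223.0, 45.0], [287.0, 45.0], [225.0, 151.0], [286.0, 151.0]]
30 [[255.0, 101.0], [214.0, 59.0], [296.0, 59.0], [221.0, 179.0], [289.0, 179.0]]
[[255.15366895 253.75202263]
 [255.20997602 237.64772825]]
```

```bash
cat >> h.py <<'E'
SLOT=np.array([0.62323958,0.16816379,0.0903297]);W=-0.06710665
RS=Rn.from_euler('z',W).as_matrix()@Rn.from_euler('y',-30,degrees=True).as_matrix()
def sw(x,y,z): return SLOT+RS@np.array([x,y,z])/1000.
E
python3 - <<'E'
from h import *
p=sw(-80,-60,16)+[0,0,.0143];print('final',p)
R=plan(p+[0,0,.085],W+np.pi/2)
T=cam('top');print('jar',atz(T,346,160,.07),'cork',atz(T,312,234,.025))
E
```

```text
final [0.54210812 0.11348109 0.07848611]
pos [ 0.4986 -0.2912  0.0777] jawyaw -1.7554 d tool mm [ -86.8  -31.2 -405.6] units [ -4.34  -1.56 -20.28] turn units -1.468 t 3.83 F [ 0.18 -0.29 -2.28] op 0.0297
jar [ 0.65820331 -0.24315711  0.07      ] cork [ 0.45706388 -0.15748732  0.025     ]
```

Emit:
jog_arm(increments=[[-1, 0, 0, -0.5, 20], [-1, 0, 0, -0.5, 20], [-1, 0, -0.3, -0.47, 20], [-1, 0, -0.7, 0, 20], [-1, 0, -1, 0, 20]])

```text
clock: 4.25
ee_pos: [0.4996, -0.2508, 0.1751]
tool_rot: [1.259, 1.178, -1.261]
force: [-0.2, -0.8, -0.9]
opening: 0.0301
```

Emit:
jog_arm(increments=[[-0.8, 0, -1, 0, 20], [0, 0, -1, 0, 20], [0, 0, -1, 0, 20], [0, 0, -1, 0, 20], [0, 0, -1, 0, 20]])

```text
clock: 4.67
ee_pos: [0.506, -0.1493, 0.1905]
tool_rot: [1.258, 1.179, -1.26]
force: [0.2, 0.5, -1.9]
opening: 0.03
```

Emit:
jog_arm(increments=[[0, 0, -1, 0, 20], [0, 0, -1, 0, 20], [0, 0, -1, 0, 20], [0, 0, -1, 0, 20], [0, 0, -1, 0, 20]])

```text
clock: 5.08
ee_pos: [0.5127, -0.0496, 0.1903]
tool_rot: [1.258, 1.179, -1.26]
force: [0.7, -0.4, -1.2]
opening: 0.0296
```

Run:
```python
from h import *
p=sw(-80,-60,16)+[0,0,.0143]
R=plan(p+[0,0,.085],W+np.pi/2);print(state()['qpos'])
```

```text
pos [ 0.5127 -0.0496  0.1903] jawyaw -1.6379 d tool mm [  26.8   18.5 -164.7] units [ 1.34  0.93 -8.23] turn units 0.001 t 5.08 F [ 0.75 -0.4  -1.24] op 0.0296
[-2.31584255e-01  2.12223904e-01  1.68891633e+00 -5.26034228e-05
  1.24316569e+00  1.40629267e+00]
```

Emit:
jog_arm(increments=[[0, 0.15, -1, 0, 20], [0, 0.15, -1, 0, 20], [0, 0.15, -1, 0, 20], [0, 0.15, -1, 0, 20], [0, 0.15, -1, 0, 20]])

```text
clock: 5.5
ee_pos: [0.5345, 0.049, 0.1902]
tool_rot: [1.257, 1.179, -1.261]
force: [0.2, 0.6, -2.1]
opening: 0.0295
```

Emit:
jog_arm(increments=[[0, 0.15, -1, 0, 20], [0.3, 0, -1, 0, 20], [0.5, 0, -0.9, 0, 20], [0.3, 0, 0, 0, 20], [0, 0, 0, 0, 20]])

```text
clock: 5.92
ee_pos: [0.5402, 0.106, 0.1671]
tool_rot: [1.253, 1.181, -1.262]
force: [-0.3, -0.9, -1.9]
opening: 0.0305
```

Run:
```python
from h import *
p=sw(-80,-60,16)+[0,0,.0143]
R=plan(p+[0,0,.085],W+np.pi/2);s=state();C=cam('wrist',s)
save('wrist','w3.png')
for n,q in dict(base=(0,0,0),top=(0,0,45),topup8=(8,0,45),knob=(50,32,38.5),cam=(0,32,20)).items(): print(n,proj(C,sw(*q)).round(0))
```

```text
pos [0.5402 0.106  0.1671] jawyaw -1.6358 d tool mm [ 3.5  1.4 -7.6] units [ 0.18  0.07 -0.38] turn units 0.026 t 5.92 F [-0.28 -0.94 -1.93] op 0.0305
base [[162. 106.]]
top [[146. 143.]]
topup8 [[143. 133.]]
knob [[64. 58.]]
cam [[108. 121.]]
```

View pics/w3.png

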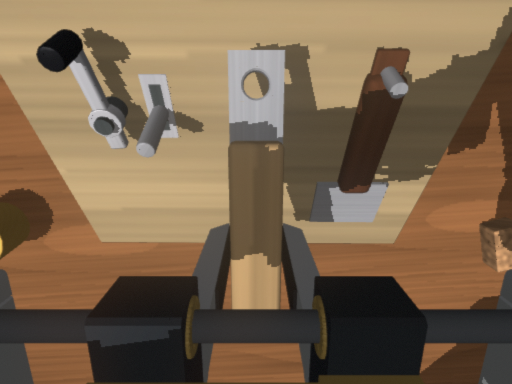

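Emit:
jog_arm(increments=[[0.2, 0.07, -0.35, 0.03, 20], [0.4, 0, 0, 0, 20], [0.4, 0, 0, 0, 20], [0.4, 0, 0, 0, 20], [0.2, 0, 0, 0, 20]])

```text
clock: 6.38
ee_pos: [0.5432, 0.112, 0.1365]
tool_rot: [1.259, 1.176, -1.262]
force: [-1.3, 0.6, -0.2]
opening: 0.0297
```

Run:
```python
from h import *
p=sw(-80,-60,16)+[0,0,.0143]
R=plan(p,W+np.pi/2);s=state();C=cam('wrist',s)
save('wrist','w4.png')
for n,q in dict(base=(0,0,0),top=(0,0,45),topup8=(8,0,45),knob=(50,32,38.5),cam=(0,32,20)).items(): print(n,proj(C,sw(*q)).round(0))
```

```text
pos [0.5432 0.112  0.1365] jawyaw -1.6408 d tool mm [58.  -1.1 -1.4] units [ 2.9  -0.05 -0.07] turn units -0.036 t 6.38 F [-1.29  0.64 -0.18] op 0.0297
base [[157. 111.]]
top [[139. 156.]]
topup8 [[135. 144.]]
knob [[37. 55.]]
cam [[ 95. 129.]]
```

View pics/w4.png

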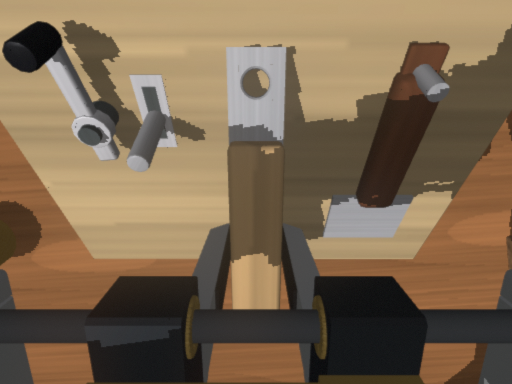

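Emit:
jog_arm(increments=[[0.3, 0, 0, 0, 20], [0.3, 0, 0, 0, 20], [0.3, 0, 0, 0, 20], [0, 0, 0, 0, 20]])

```text
clock: 6.77
ee_pos: [0.5436, 0.1124, 0.1186]
tool_rot: [1.259, 1.176, -1.261]
force: [-0.6, -0.1, -1.4]
opening: 0.0297
```

Run:
```python
from h import *
p=sw(-80,-60,16)+[0,0,.0143]
R=plan(p,W+np.pi/2)
save('wrist','w5.png')
for d in (0,5,10,15,20,25,30): print(d,wproj(blk(np.radians(d))).round(0).tolist())
```

```text
pos [0.5436 0.1124 0.1186] jawyaw -1.6403 d tool mm [40.1 -1.5 -1. ] units [ 2.01 -0.08 -0.05] turn units -0.03 t 6.77 F [-0.63 -0.15 -1.43] op 0.0297
0 [[255.0, 85.0], [227.0, 50.0], [284.0, 50.0], [226.0, 144.0], [284.0, 144.0]]
5 [[255.0, 83.0], [225.0, 47.0], [285.0, 47.0], [225.0, 147.0], [285.0, 147.0]]
10 [[255.0, 83.0], [223.0, 45.0], [287.0, 45.0], [225.0, 151.0], [286.0, 151.0]]
15 [[255.0, 85.0], [221.0, 45.0], [289.0, 45.0], [224.0, 156.0], [286.0, 156.0]]
20 [[255.0, 88.0], [219.0, 47.0], [291.0, 47.0], [223.0, 163.0], [287.0, 163.0]]
25 [[255.0, 93.0], [216.0, 51.0], [294.0, 51.0], [222.0, 170.0], [288.0, 170.0]]
30 [[255.0, 101.0], [214.0, 59.0], [296.0, 59.0], [221.0, 179.0], [289.0, 179.0]]
```

View pics/w5.png

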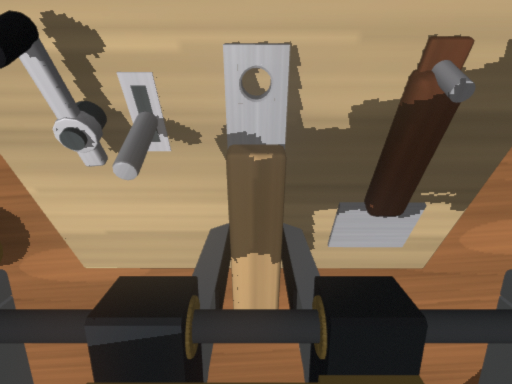

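Emit:
jog_arm(increments=[[0.3, 0, 0, 0, 20], [0.3, 0, 0, 0, 20], [0.3, 0, 0, 0, 20], [0.3, 0, 0, 0, 20], [0, 0, 0, 0, 20]])

```text
clock: 7.23
ee_pos: [0.5432, 0.1125, 0.0944]
tool_rot: [1.259, 1.177, -1.262]
force: [0.2, -0.4, -1.2]
opening: 0.0298
```

Emit:
jog_arm(increments=[[0.3, 0, 0, 0, 20], [0.2, 0, 0, 0, 20], [0, 0, 0, 0, 20]])

```text
clock: 7.48
ee_pos: [0.5439, 0.1125, 0.0853]
tool_rot: [1.26, 1.176, -1.261]
force: [-0.0, 0.4, -2.1]
opening: 0.0302
```

Run:
```python
from h import *
p=sw(-80,-60,16)+[0,0,.0143]
R=plan(p,W+np.pi/2)
save('wrist','w6.png');save('scene','s6.png')
```

```text
pos [0.5439 0.1125 0.0853] jawyaw -1.6403 d tool mm [ 6.8 -1.8 -0.8] units [ 0.34 -0.09 -0.04] turn units -0.03 t 7.48 F [-0.04  0.44 -2.12] op 0.0302
```

View pics/w6.png

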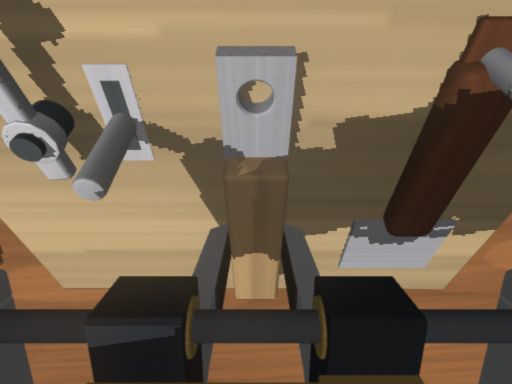

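Emit:
jog_arm(increments=[[0.2, 0, 0, 0, 20], [0.15, 0, 0, 0, 20], [0, 0, 0, 0, 20]])

```text
clock: 7.83
ee_pos: [0.5458, 0.1124, 0.0812]
tool_rot: [1.262, 1.172, -1.256]
force: [0.0, -1.2, 10.9]
opening: 0.0301
```

Emit:
jog_arm(increments=[[0.1, 0, 0, 0, 20], [0, 0, 0, 0, 20]])

```text
clock: 8.0
ee_pos: [0.5463, 0.1124, 0.0801]
tool_rot: [1.263, 1.171, -1.256]
force: [-1.2, -0.7, 14.4]
opening: 0.0296
```

Emit:
jog_arm(increments=[[0.1, 0, 0, 0, 20], [0, 0, 0, 0, 20]])

```text
clock: 8.17
ee_pos: [0.5465, 0.1124, 0.0796]
tool_rot: [1.263, 1.171, -1.255]
force: [-4.8, -1.7, 24.0]
opening: 0.0302
```

Run:
```python
from h import *
p=sw(-80,-60,16)+[0,0,.0143]
R=plan(p,W+np.pi/2);print(state()['ft_torque'])
save('wrist','w7.png')
```

```text
pos [0.5465 0.1124 0.0796] jawyaw -1.6398 d tool mm [ 1.1 -4.4 -0.8] units [ 0.05 -0.22 -0.04] turn units -0.024 t 8.17 F [-4.8  -1.71 23.97] op 0.0302
[-0.28893559  0.69922897  0.00104236]
```

View pics/w7.png

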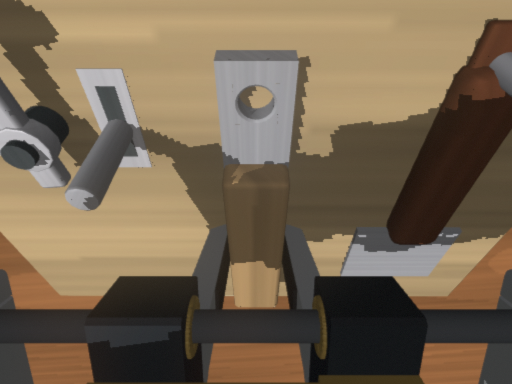

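Run:
```python
from h import *
s=state()
for d in ([0,0,-.022],[.008,0,-.022],[0,0,-.0143]): print(d,(RS.T@(s['ee_pos']+d-SLOT)*1000).round(1))
print(Rn.from_rotvec(s['tool_rot']).as_matrix().round(3))
# fit tilt/offsets from pixels
from scipy.optimize import least_squares
ob=np.array([[255.5,103],[217,53.5],[296.5,53.5]])
f=lambda q:(wproj(blk(q[0],yoff=q[1],h0=q[2])[:3])-ob).ravel()
for h0 in (.030,.032,.034):
    g=lambda q:(wproj(blk(q[0],yoff=q[1],h0=h0)[:3])-ob).ravel()
    r=least_squares(g,[.5,0],x_scale=[.1,.005]);print(h0,np.degrees(r.x[0]),r.x[1],r.fun.round(1))
r=least_squares(f,[.5,0,.03],x_scale=[.1,.005,.005]);print(np.degrees(r.x[0]),r.x[1:],r.fun.round(1))
```

```text
[0, 0, -0.022] [-79.5 -60.8   8.1]
[0.008, 0, -0.022] [-72.6 -60.3   4.1]
[0, 0, -0.0143] [-75.6 -60.8  14.8]
[[ 0.007  0.998 -0.069]
 [-0.    -0.069 -0.998]
 [-1.     0.007 -0.   ]]
0.03 29.102578494865263 0.0005375267339708819 [-0.5 -4.8 -2.8  2.  -0.9  2.1]
0.032 30.178088096888526 0.00037747329907374783 [-0.5 -5.1 -2.8  2.1 -0.9  2.2]
0.034 31.249640450803682 0.0001746890511646208 [-0.5 -5.4 -2.7  2.3 -0.9  2.3]
0.8214101184593896 [-0.00895944 -0.02059304] [-0.6 -1.2 -2.5  0.6 -1.2  0.6]
```

Emit:
jog_arm(increments=[[0, 0, 0, 0, 18], [0, 0, 0, 0, 18], [-0.15, 0, 0, 0, 18], [-0.1, 0, 0, 0, 18], [0, 0, 0, 0, 18]], grip_force=45)

```text
clock: 8.63
ee_pos: [0.544, 0.1125, 0.0801]
tool_rot: [1.26, 1.175, -1.26]
force: [0.6, -0.7, -1.6]
opening: 0.0295
```

Run:
```python
from h import *
p=sw(-80,-60,16)+[0,0,.0143]
R=plan(p,W+np.pi/2);im=save('wrist','w8.png')
z=cv2.resize(im[40:220,60:310],None,fx=3.2,fy=3.2,interpolation=cv2.INTER_CUBIC);save('','w8z.png',z)
```

```text
pos [0.544  0.1125 0.0801] jawyaw -1.6403 d tool mm [ 1.6 -1.9 -0.8] units [ 0.08 -0.1  -0.04] turn units -0.03 t 8.63 F [ 0.62 -0.72 -1.61] op 0.0295
```

View pics/w8z.png

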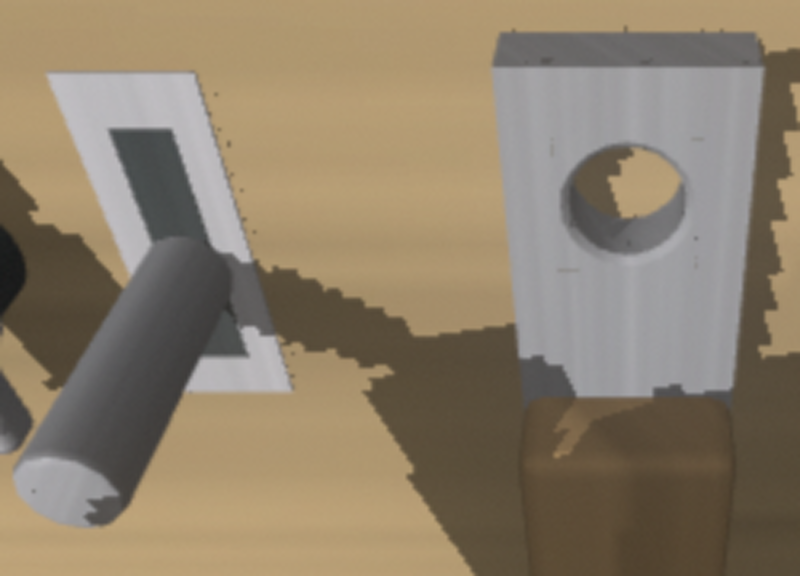

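```bash
cat > rel.py <<'E'
from h import *
def toslot(C,u,v,z):
    o,d=ray(C,u,v); o=RS.T@(o-SLOT); d=RS.T@d; return (o+d*(z/1000-o[2])/d[2])*1000
E
python3 - <<'E'
from rel import *
s=state();C=cam('wrist',s)
cv=lambda x,y:(60+(x+.5)/3.2-.5,40+(y+.5)/3.2-.5)
for n,x,y,z in [('hole',624,199,10),('pTL',493,66,10),('pTR',765,66,10),('pBL',519,398,10),('pBR',735,398,10),('plTL',47,73,0),('plTR',195,72,0),('plBR',292,391,0),('slTL',109,129,0),('slTR',172,129,0),('slBR',248,356,0),('tipL',13,480,44),('tipR',127,503,44),('tipc',67,492,45),('tip top',70,457,45),('tipbot',65,527,45)]:
    print(n,toslot(C,*cv(x,y),z).round(1))
E
```

```text
hole [ 11.3 -60.9  10. ]
pTL [ 28.2 -45.9  10. ]
pTR [ 28.1 -77.2  10. ]
pBL [-21.7 -44.9  10. ]
pBR [-21.7 -77.5  10. ]
plTL [23.3 11.6  0. ]
plTR [23.4 -7.   0. ]
plBR [-28.5  -6.6   0. ]
slTL [16.   6.5  0. ]
slTR [15.9 -1.7  0. ]
slBR [-21.4  -1.4   0. ]
tipL [-5.   9.5 44. ]
tipR [-8.9 -2.2 44. ]
tipc [-6.   3.3 45. ]
tip top [-0.4  0.7 45. ]
tipbot [-12.   6.  45.]
```

```bash
cat >> rel.py <<'E'
from scipy.optimize import least_squares
def bfit(obs,full=False):
    """obs: dict name->(u,v) ; fit block pose in tool frame: th (eye up), x,y of underside-point under block_mid, z, yaw"""
    P=dict(hole=[.09,0,.01],TL=[.107,.015,.01],TR=[.107,-.015,.01],BL=[.06,.015,.01],BR=[.06,-.015,.01],eL=[.107,.015,0],eR=[.107,-.015,0])
    A=np.array([P[k] for k in obs]);U=np.array([obs[k] for k in obs])
    def pts(q,A):
        th,x,y,z,w=q
        # block axes in tool: bx=( -sin th, cos th,0), bz=(-cos th,-sin th,0), by=(0,0,-1)
        B=np.array([[-np.sin(th),np.cos(th),0],[0,0,-1],[-np.cos(th),-np.sin(th),0]])
        L=(A@Rn.from_euler('z',w).as_matrix().T)
        return L@B+[x,y,z]
    f=lambda q:(wproj(pts(q,A))-U).ravel()
    r=least_squares(f,[.5,.03,0,0,0],x_scale=[.1,.01,.01,.01,.1],loss='soft_l1')
    q=r.x; print('th deg',np.degrees(q[0]).round(2),'x,y,z mm',(q[1:4]*1000).round(2),'yaw',np.degrees(q[4]).round(2),'res',f(q).round(1))
    print('eye tool mm',(pts(q,np.array([[.09,0,0]]))*1000).round(2))
    return q,pts
E
python3 - <<'E'
from rel import *
cv=lambda x,y:(60+(x+.5)/3.2-.5,40+(y+.5)/3.2-.5)
o={k:cv(*v) for k,v in dict(hole=(624,199),TL=(493,66),TR=(765,66),BL=(519,398),BR=(735,398),eL=(500,33),eR=(757,33)).items()}
bfit(o)
o.pop('BL');o.pop('BR');bfit(o)
E
```

```text
th deg 28.76 x,y,z mm [21.42  5.42  0.05] yaw -0.18 res [ 1.1  2.4 -0.3 -0.3 -0.2 -0.   1.  -0.  -1.1  0.1  0.1 -0.5 -0.3 -0.2]
eye tool mm [[-21.88  84.31   0.34]]
th deg 29.34 x,y,z mm [22.92  6.07 -0.09] yaw -0.25 res [ 1.1  2.  -0.1 -0.2 -0.5  0.2  0.3 -0.6 -0.5 -0.2]
eye tool mm [[-21.18  84.52   0.31]]
```

Run:
```python
from h import *
im=cv2.imread('pics/w4.png')
cv2.imwrite('pics/w4z.png',cv2.resize(im[30:210,60:310],None,fx=3.2,fy=3.2,interpolation=cv2.INTER_CUBIC))
```

```text
(no output)
```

View pics/w4z.png

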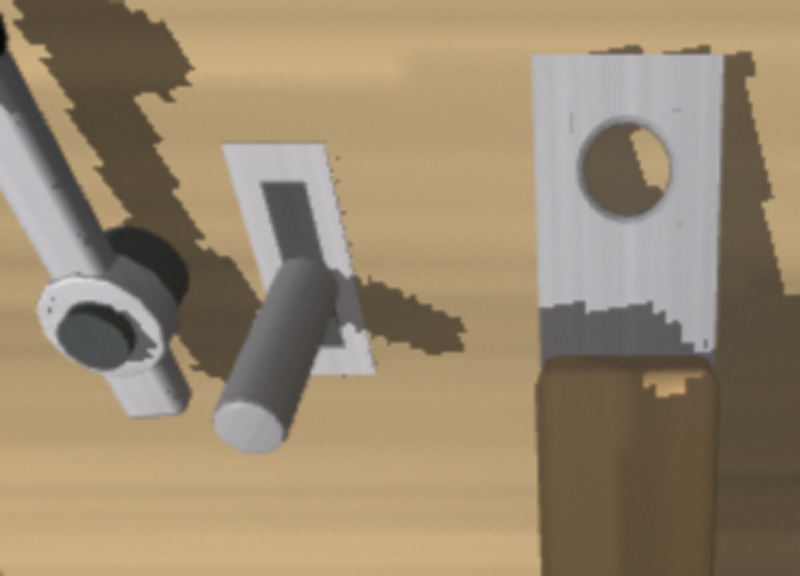

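```bash
cat > tri.py <<'E'
from rel import *
s8=state()
s4=dict(ee_pos=np.array([.5432,.112,.1365]),tool_rot=np.array([1.259,1.176,-1.262]))
C8=cam('wrist',s8);C4=cam('wrist',s4)
c8=lambda x,y:(60+(x+.5)/3.2-.5,40+(y+.5)/3.2-.5)
c4=lambda x,y:(60+(x+.5)/3.2-.5,30+(y+.5)/3.2-.5)
o8=np.array([c8(*p) for p in [(47,73),(195,72),(292,391),(109,129),(172,129),(248,356),(67,492)]])
o4=np.array([c4(*p) for p in [(222,143),(326,143),(376,374),(261,182),(305,182),(344,346),(249,427)]])
def model(q):
    x,y,z,w,a,b,c,d,pg,tl=q
    R=Rn.from_euler('z',w).as_matrix()@Rn.from_euler('y',-np.radians(30)).as_matrix()
    L=np.array([[a,b,0],[a,-b,0],[-a,-b,0],[c,d,0],[c,-d,0],[-c,-d,0],[pg,0,.045]])
    return L@R.T+[x,y,z]
def f(q):
    X=model(q);return np.r_[(proj(C8,X)-o8).ravel(),(proj(C4,X)-o4).ravel()]
r=least_squares(f,[*SLOT,W,.026,.009,.018,.004,-.004,0],x_scale=[.01]*3+[.1]+[.01]*5+[1],loss='soft_l1')
print('slot',r.x[:4],'dims mm',(r.x[4:9]*1000).round(2));print(f(r.x).round(1))
E
python3 tri.py
```

```text
slot [ 0.62127802  0.16929487  0.09230922 -0.0715398 ] dims mm [25.36  9.11 18.16  3.98 -2.34]
[-0.2 -0.4 -0.   0.   0.3 -0.1  0.3 -0.3  0.  -0.3  0.2 -0.5 -0.1 -0.2
 -0.   0.5 -0.4  0.5 -0.1  0.2  0.1  0.2 -0.   0.3  0.3  0.3 -0.3  0.5]
```

```bash
cat >> h.py <<'E'
SLOT=np.array([0.62127802,0.16929487,0.09230922]);W=-0.0715398;PEG=-2.34
RS=Rn.from_euler('z',W).as_matrix()@Rn.from_euler('y',-30,degrees=True).as_matrix()
EYE=np.array([-21.5,84.4,.3])/1000
def eyeplan(x,y,z):
    """tool increments to bring eye to slot (x,y,z) mm with jaw aligned"""
    s=state();R=Rn.from_rotvec(s['tool_rot']).as_matrix()
    e=(RS.T@(s['ee_pos']+R@EYE-SLOT)*1000); print('eye slot mm now',e.round(2))
    Rt=np.c_[[0,0,-1],[np.cos(W),np.sin(W),0],[np.sin(W),-np.cos(W),0]]
    p=SLOT+RS@np.array([x,y,z])/1000-Rt@EYE
    plan(p,W-np.pi/2,s)
    return p
E
python3 - <<'E'
from h import *
eyeplan(PEG,0,60)
eyeplan(PEG,0,50)
E
```

```text
eye slot mm now [ 13.91 -62.27   1.97]
pos [0.5437 0.1126 0.0795] jawyaw -1.6402 d tool mm [-42.1 -43.  -62.5] units [-2.1  -2.15 -3.13] turn units 0.026 t 8.68 F [ 0.06 -0.43 -2.63] op 0.0299
eye slot mm now [ 13.91 -62.27   1.97]
pos [0.5437 0.1126 0.0795] jawyaw -1.6402 d tool mm [-33.4 -38.  -62.5] units [-1.67 -1.9  -3.13] turn units 0.026 t 8.68 F [ 0.06 -0.43 -2.63] op 0.0299
```

Emit:
jog_arm(increments=[[-0.3, -0.1, 0, 0, 18], [-0.8, -0.5, 0, 0, 18], [-0.8, -0.8, 0, 0, 18], [-0.4, -0.7, 0, 0, 18], [0, 0, 0, 0, 18]])

```text
clock: 9.1
ee_pos: [0.4998, 0.1157, 0.127]
tool_rot: [1.259, 1.177, -1.261]
force: [-0.6, -0.7, -1.8]
opening: 0.0296
```

Emit:
jog_arm(increments=[[0, 0, -0.8, 0, 18], [0, 0, -0.8, 0, 18], [0, 0, -0.8, 0, 18], [0, 0, -0.7, 0, 18], [0, 0, 0, 0, 18]])

```text
clock: 9.52
ee_pos: [0.507, 0.1793, 0.125]
tool_rot: [1.26, 1.177, -1.258]
force: [0.6, -1.0, -1.5]
opening: 0.0298
```

Run:
```python
from h import *
eyeplan(PEG,0,55)
im=save('wrist','w9.png')
save('','w9z.png',cv2.resize(im[20:240,130:380],None,fx=3.2,fy=2.7,interpolation=cv2.INTER_CUBIC))
```

```text
eye slot mm now [ 0.86  1.83 62.03]
pos [0.507  0.1793 0.125 ] jawyaw -1.6384 d tool mm [7.7 0.7 1.5] units [0.39 0.04 0.08] turn units 0.049 t 9.52 F [ 0.56 -1.   -1.48] op 0.0298
```

View pics/w9.png

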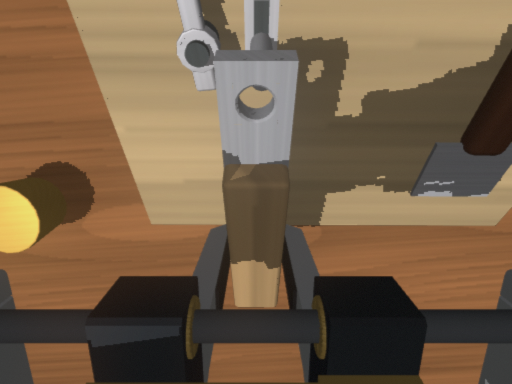

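View pics/w9z.png

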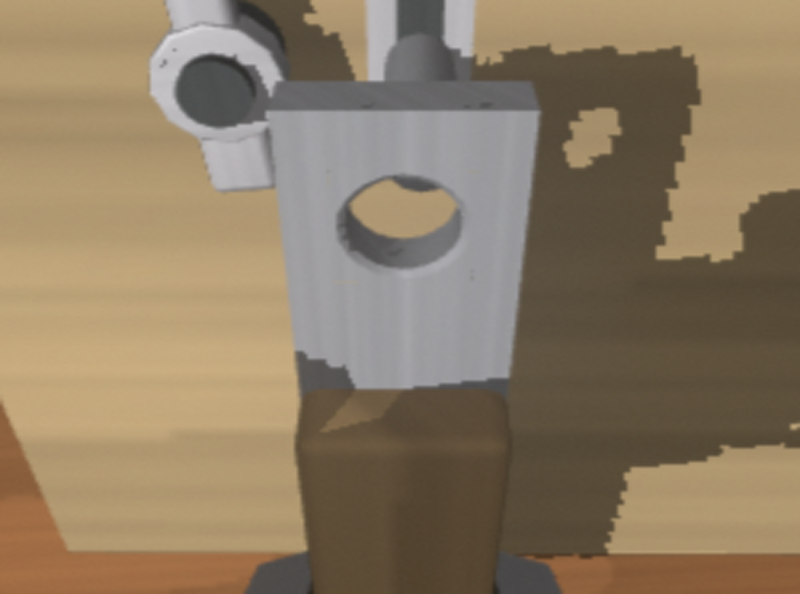

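Emit:
jog_arm(increments=[[0.3, 0.04, 0.08, 0.05, 18], [0.2, 0, 0, 0, 18], [0, 0, 0, 0, 18]])

```text
clock: 9.82
ee_pos: [0.5062, 0.1745, 0.1143]
tool_rot: [1.262, 1.174, -1.266]
force: [1.0, -0.2, -2.0]
opening: 0.0293
```

Run:
```python
from h import *
eyeplan(PEG,0,50)
im=save('wrist','w10.png')
save('','w10z.png',cv2.resize(im[20:240,130:380],None,fx=3.2,fy=2.7,interpolation=cv2.INTER_CUBIC))
s=state();C=cam('wrist',s)
for z in (45,): print(((proj(C,[sw(PEG+a,b,z) for a,b in ((0,0),(6,0),(-6,0),(0,6),(0,-6))])-[130,20])*[3.2,2.7]).round(0))
```

```text
eye slot mm now [-4.95 -3.54 52.85]
pos [0.5062 0.1745 0.1143] jawyaw -1.6452 d tool mm [ 1.4  3.7 -3.3] units [ 0.07  0.19 -0.17] turn units -0.036 t 9.82 F [ 0.95 -0.18 -1.95] op 0.0293
[[377. 157.]
 [376. 119.]
 [378. 192.]
 [332. 157.]
 [422. 157.]]
```

View pics/w10z.png

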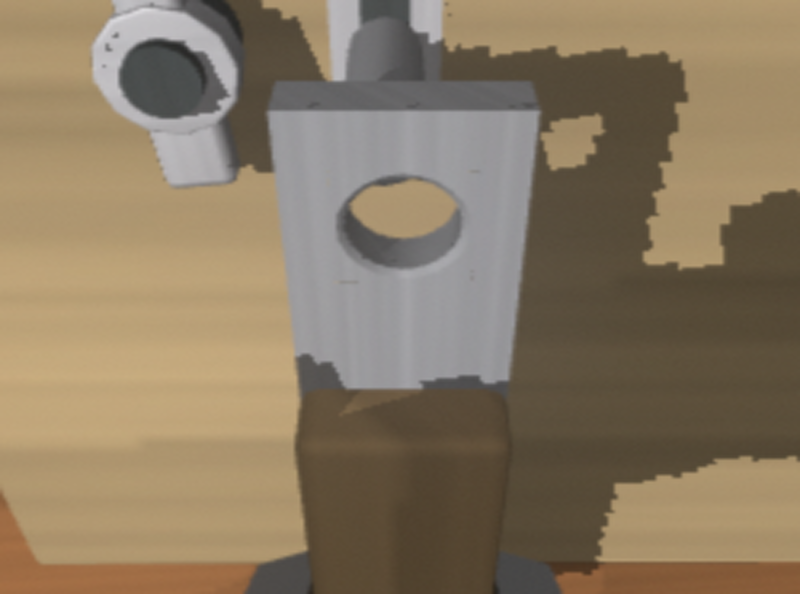

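Emit:
jog_arm(increments=[[0, 0.19, -0.16, -0.03, 18], [0, 0, 0, 0, 18], [0, 0, 0, 0, 18], [0, 0, 0, 0, 18]])

```text
clock: 10.2
ee_pos: [0.5113, 0.1785, 0.116]
tool_rot: [1.261, 1.174, -1.261]
force: [0.1, 0.2, -3.0]
opening: 0.0297
```

Run:
```python
from h import *
eyeplan(PEG,0,50)
im=save('wrist','w11.png')
save('','w11z.png',cv2.resize(im[20:240,130:380],None,fx=3.2,fy=2.7,interpolation=cv2.INTER_CUBIC))
eyeplan(PEG,0,50)
```

```text
eye slot mm now [ 0.15  1.08 52.15]
pos [0.5113 0.1785 0.116 ] jawyaw -1.6419 d tool mm [ 3.1 -1.1  1. ] units [ 0.15 -0.05  0.05] turn units 0.006 t 10.2 F [ 0.15  0.2  -3.02] op 0.0297
eye slot mm now [5.000e-02 1.100e+00 5.217e+01]
pos [0.5112 0.1785 0.116 ] jawyaw -1.6418 d tool mm [ 3.1 -1.   1. ] units [ 0.15 -0.05  0.05] turn units 0.007 t 10.25 F [ 0.38  0.03 -2.47] op 0.03
```

View pics/w11z.png

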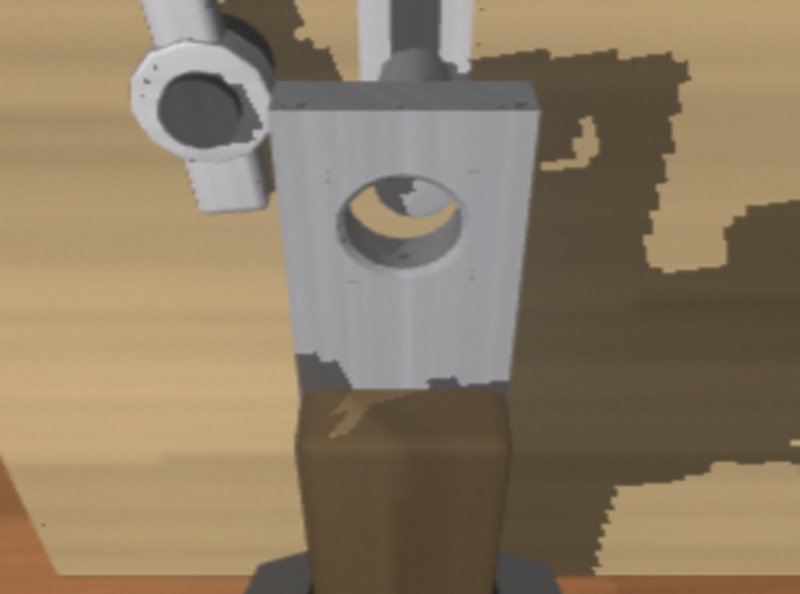

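Run:
```python
from h import *
s=state();C=cam('wrist',s)
f=lambda X:((proj(C,X)-[130,20]+.5)*[3.2,2.7]-.5).round(0).tolist()
print('tip',f([sw(PEG+a,b,z) for a,b,z in ((0,0,45),(-6,0,43.5),(0,6,43.5),(0,-6,43.5))]))
R=Rn.from_rotvec(s['tool_rot']).as_matrix()
e=RS.T@(s['ee_pos']+R@EYE-SLOT)*1000
print('hole under',f([sw(*(e+d)) for d in ([0,0,0],[-7.25,0,0],[7.25,0,0],[0,7.25,0],[0,-7.25,0])]))
print('hole top',f([sw(*(e+d)) for d in ([0,0,10],[-7.25,0,10],[7.25,0,10],[0,7.25,10],[0,-7.25,10])]))
```

```text
tip [[411.0, 188.0], [411.0, 217.0], [368.0, 183.0], [455.0, 183.0]]
hole under [[403.0, 195.0], [403.0, 238.0], [403.0, 150.0], [347.0, 195.0], [459.0, 195.0]]
hole top [[403.0, 229.0], [403.0, 272.0], [403.0, 182.0], [344.0, 229.0], [462.0, 229.0]]
```

Emit:
jog_arm(increments=[[0.15, -0.05, 0.07, 0, 18], [0, 0, 0, 0, 18], [0, 0, 0, 0, 18], [0, 0, 0, 0, 18]])

```text
clock: 10.58
ee_pos: [0.5099, 0.1772, 0.1128]
tool_rot: [1.261, 1.175, -1.261]
force: [-0.7, -0.3, -0.5]
opening: 0.03
```

Run:
```python
from h import *
eyeplan(PEG,-.4,45)
```

```text
eye slot mm now [-2.59 -0.37 49.96]
pos [0.5099 0.1772 0.1128] jawyaw -1.6419 d tool mm [ 4.2  2.7 -0. ] units [ 0.21  0.13 -0.  ] turn units 0.006 t 10.58 F [-0.74 -0.28 -0.55] op 0.03
```

Aligned. Start descending along the peg axis.

Emit:
jog_arm(increments=[[0.2, 0.12, 0, 0, 18], [0.11, 0.06, 0, 0, 18], [0, 0, 0, 0, 18], [0, 0, 0, 0, 18]])

```text
clock: 10.92
ee_pos: [0.5137, 0.1769, 0.1063]
tool_rot: [1.261, 1.175, -1.262]
force: [0.2, -1.2, -1.4]
opening: 0.03
```

Run:
```python
from h import *
eyeplan(PEG,-.4,35)
im=save('wrist','w12.png')
save('','w12z.png',cv2.resize(im[20:240,130:380],None,fx=3.2,fy=2.7,interpolation=cv2.INTER_CUBIC))
```

```text
eye slot mm now [-2.61 -0.35 42.44]
pos [0.5137 0.1769 0.1063] jawyaw -1.6419 d tool mm [6.3 4.  0. ] units [0.32 0.2  0.  ] turn units 0.006 t 10.92 F [ 0.17 -1.23 -1.42] op 0.03
```

View pics/w12z.png

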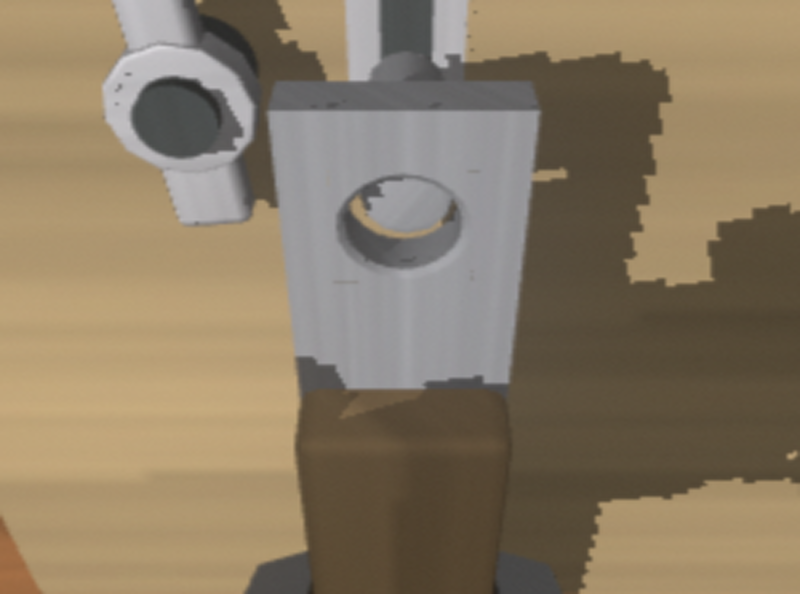

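Emit:
jog_arm(increments=[[0.2, 0.12, 0, 0, 18], [0.22, 0.13, 0, 0, 18], [0, 0, 0, 0, 18], [0, 0, 0, 0, 18]])

```text
clock: 11.3
ee_pos: [0.5185, 0.1765, 0.0977]
tool_rot: [1.261, 1.175, -1.262]
force: [-1.0, -0.3, -0.8]
opening: 0.0298
```

Run:
```python
from h import *
eyeplan(PEG,-.4,25)
im=save('wrist','w13.png')
save('','w13z.png',cv2.resize(im[20:240,130:380],None,fx=3.2,fy=2.7,interpolation=cv2.INTER_CUBIC))
```

```text
eye slot mm now [-2.66 -0.39 32.54]
pos [0.5185 0.1765 0.0977] jawyaw -1.6419 d tool mm [ 6.4  4.1 -0. ] units [ 0.32  0.2  -0.  ] turn units 0.005 t 11.3 F [-1.01 -0.27 -0.81] op 0.0298
```

View pics/w13z.png

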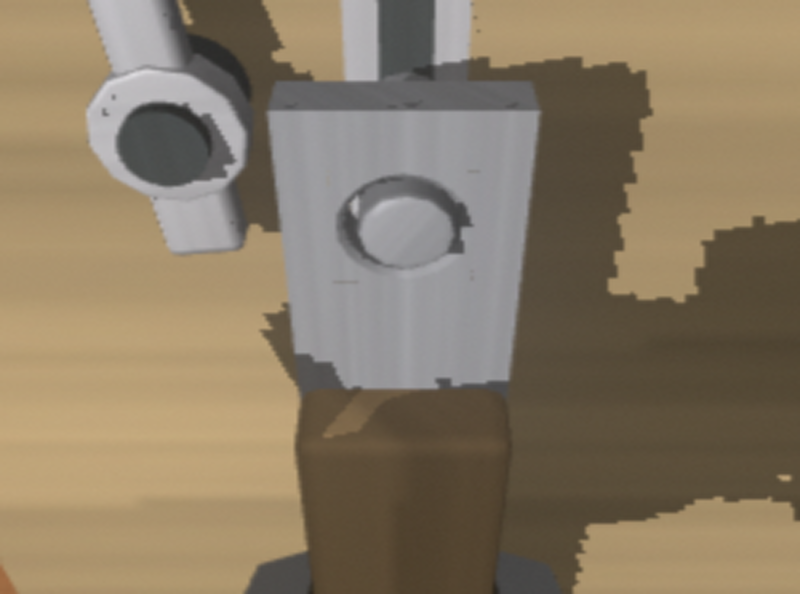

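Emit:
jog_arm(increments=[[0.2, 0.09, 0, 0, 18], [0.22, 0.12, 0, 0, 18], [0, 0, 0, 0, 18], [0, 0, 0, 0, 18]])

```text
clock: 11.68
ee_pos: [0.5232, 0.1762, 0.0896]
tool_rot: [1.261, 1.174, -1.261]
force: [1.2, -0.6, -2.1]
opening: 0.0298
```

Run:
```python
from h import *
eyeplan(PEG,-.4,10)
im=save('wrist','w14.png')
save('','w14z.png',cv2.resize(im[20:240,130:380],None,fx=3.2,fy=2.7,interpolation=cv2.INTER_CUBIC))
```

```text
eye slot mm now [-2.68 -0.36 23.23]
pos [0.5232 0.1762 0.0896] jawyaw -1.6419 d tool mm [11.3  6.9 -0. ] units [ 0.56  0.35 -0.  ] turn units 0.006 t 11.68 F [ 1.18 -0.57 -2.12] op 0.0298
```

View pics/w14z.png

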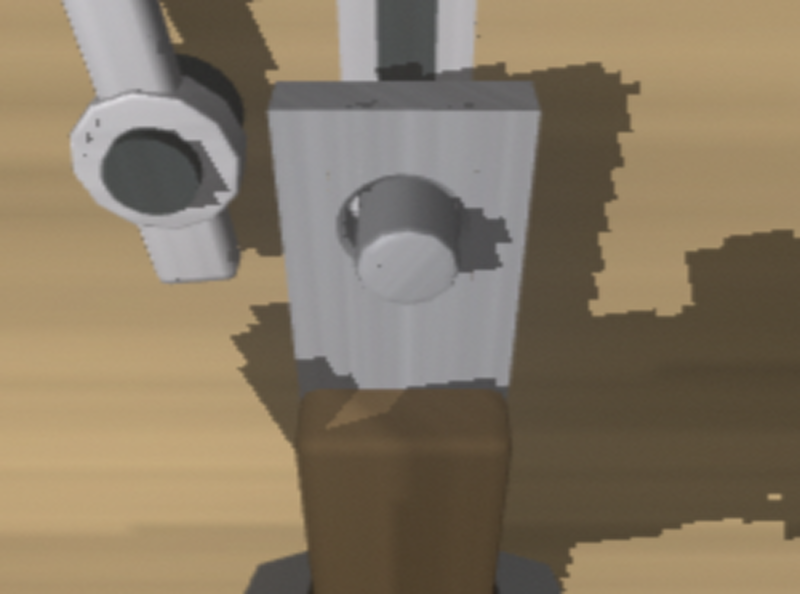

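Emit:
jog_arm(increments=[[0.26, 0.15, 0.02, 0, 18], [0.26, 0.15, 0, 0, 18], [0.26, 0.14, 0, 0, 18], [0, 0, 0, 0, 18], [0, 0, 0, 0, 18]])

```text
clock: 12.15
ee_pos: [0.5321, 0.1753, 0.0738]
tool_rot: [1.261, 1.174, -1.261]
force: [2.1, -0.1, -2.0]
opening: 0.0296
```

Run:
```python
from h import *
eyeplan(PEG,-.4,0)
s=state();print((RS.T@(s['ee_pos']+[.008,0,-.022]-SLOT)*1000).round(1))
im=save('wrist','w15.png')
save('','w15z.png',cv2.resize(im[20:240,130:380],None,fx=3.2,fy=2.7,interpolation=cv2.INTER_CUBIC))
```

```text
eye slot mm now [-2.75 -0.68  5.11]
pos [0.5321 0.1753 0.0738] jawyaw -1.6419 d tool mm [ 4.2  2.9 -0.3] units [ 0.21  0.15 -0.02] turn units 0.006 t 12.15 F [ 2.08 -0.11 -2.03] op 0.0296
[-90.7   0.1   5.6]
```

View pics/w15z.png

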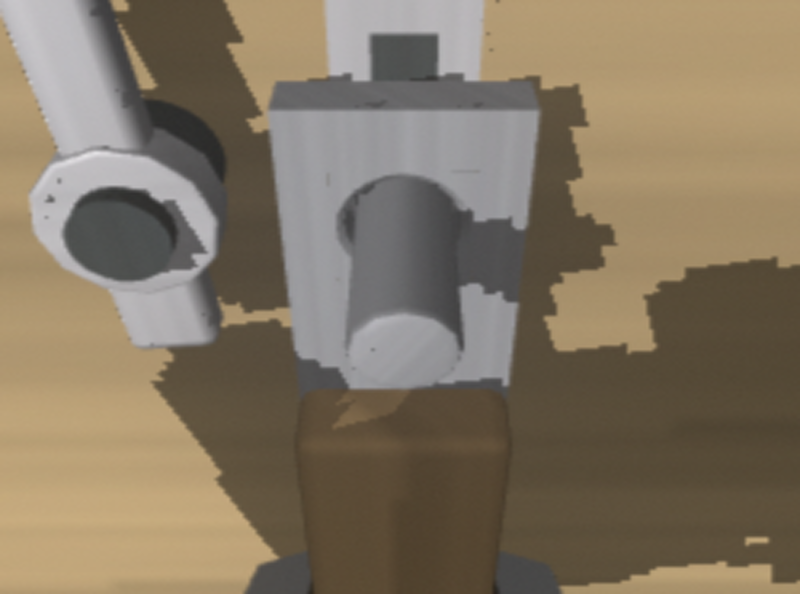

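Emit:
jog_arm(increments=[[0.1, 0.06, 0, 0, 18], [0.07, 0.04, 0, 0, 18], [0, 0, 0, 0, 18], [0, 0, 0, 0, 18]])

```text
clock: 12.53
ee_pos: [0.5338, 0.1752, 0.071]
tool_rot: [1.262, 1.174, -1.261]
force: [1.8, 0.1, -0.1]
opening: 0.03
```

Emit:
jog_arm(increments=[[0.05, 0.03, 0, 0, 18], [0, 0, 0, 0, 18], [0, 0, 0, 0, 18]])

```text
clock: 12.78
ee_pos: [0.534, 0.1752, 0.0705]
tool_rot: [1.261, 1.175, -1.261]
force: [-2.1, 0.4, 4.5]
opening: 0.0296
```

Run:
```python
from h import *
eyeplan(PEG,-.4,0)
s=state();print((RS.T@(s['ee_pos']+[.008,0,-.022]-SLOT)*1000).round(1),s['ft_torque'])
```

```text
eye slot mm now [-2.83 -0.61  1.25]
pos [0.534  0.1752 0.0705] jawyaw -1.6418 d tool mm [ 0.8  1.  -0.3] units [ 0.04  0.05 -0.01] turn units 0.007 t 12.78 F [-2.07  0.43  4.49] op 0.0296
[-90.8   0.2   1.8] [-0.02175424  0.10305845 -0.04788615]
```

Emit:
jog_arm(increments=[[0.08, 0.04, 0, 0, 18], [0, 0, 0, 0, 18], [0, 0, 0, 0, 18]])

```text
clock: 13.03
ee_pos: [0.5342, 0.1752, 0.0701]
tool_rot: [1.261, 1.175, -1.262]
force: [-4.9, 0.2, 13.9]
opening: 0.0296
```

Run:
```python
from h import *
eyeplan(PEG,-.4,0)
im=save('wrist','w16.png');im2=save('scene','s16.png')
save('','w16z.png',cv2.resize(im[20:240,130:380],None,fx=3.2,fy=2.7,interpolation=cv2.INTER_CUBIC))
save('','s16z.png',cv2.resize(im2[150:270,200:380],None,fx=4.4,fy=4.4,interpolation=cv2.INTER_CUBIC))
```

```text
eye slot mm now [-2.85 -0.59  0.8 ]
pos [0.5342 0.1752 0.0701] jawyaw -1.6418 d tool mm [ 0.5  0.8 -0.2] units [ 0.02  0.04 -0.01] turn units 0.007 t 13.03 F [-4.9   0.24 13.94] op 0.0296
```

View pics/w16z.png

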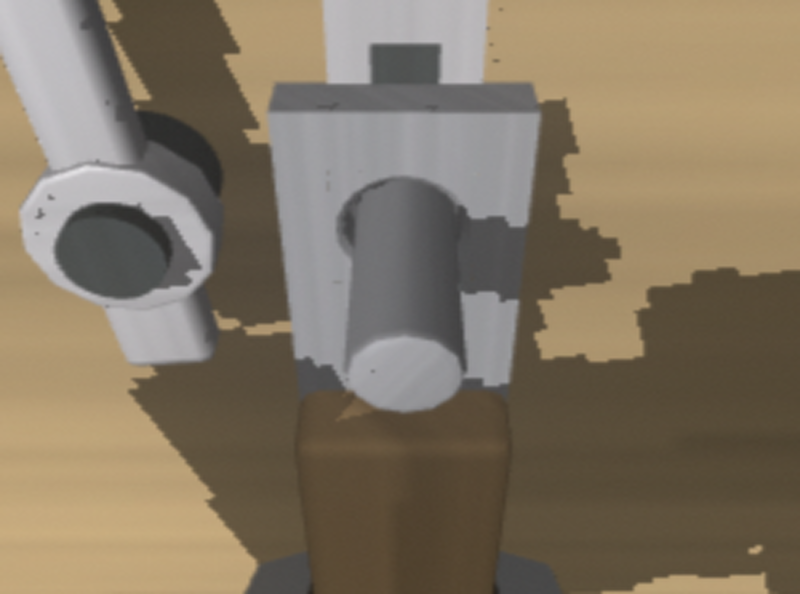

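View pics/s16z.png

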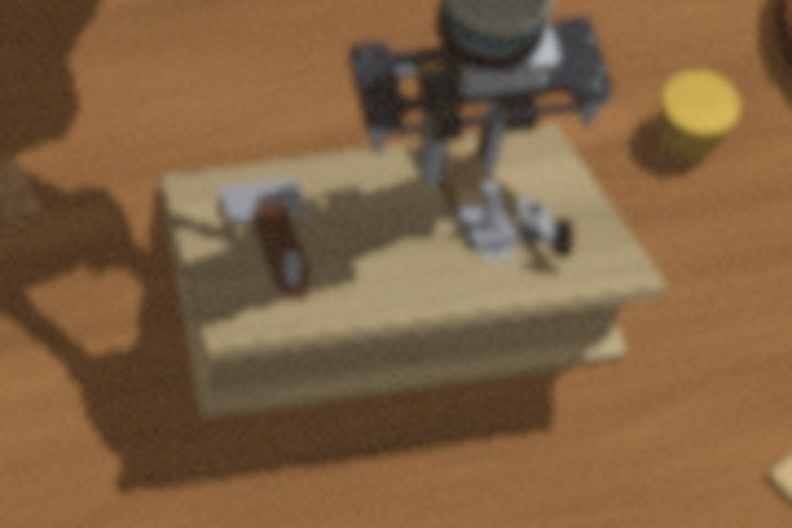

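Emit:
jog_arm(increments=[[-0.05, -0.03, 0, 0, 18], [0, 0, 0, 0, 45], [0, 0, 0, 0, 45], [-0.2, -0.1, 0, 0, 45], [0, 0, 0, 0, 45]])

```text
clock: 13.55
ee_pos: [0.532, 0.1753, 0.0736]
tool_rot: [1.261, 1.175, -1.261]
force: [0.3, -0.1, 1.5]
opening: 0.0422
```

Run:
```python
from h import *
eyeplan(PEG,-.4,0)
im=save('wrist','w17.png')
```

```text
eye slot mm now [-3.05 -0.64  4.96]
pos [0.532  0.1753 0.0736] jawyaw -1.6417 d tool mm [ 3.9  3.1 -0.3] units [ 0.2   0.15 -0.01] turn units 0.008 t 13.55 F [ 0.28 -0.12  1.53] op 0.0422
```

View pics/w17.png

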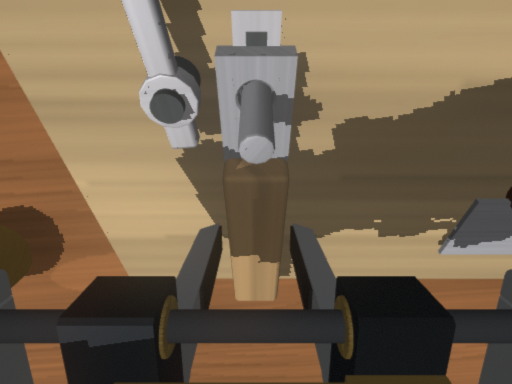

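Emit:
jog_arm(increments=[[-0.6, -0.2, 0, 0, 45], [-1, -0.5, 0, 0, 45], [-1, -0.5, 0, 0, 40], [-0.5, 0, 0, 0, 20], [0, 0, 0, 0, 0]])

```text
clock: 14.02
ee_pos: [0.51, 0.1774, 0.1381]
tool_rot: [1.265, 1.172, -1.256]
force: [0.0, -0.2, -0.0]
opening: 0.0276
```

Emit:
jog_arm(increments=[[0, 0, 0, 0, 0], [0, 0, 0, 0, 0], [0, 0, 0, 0, 0]])

```text
clock: 14.27
ee_pos: [0.5081, 0.1767, 0.1341]
tool_rot: [1.26, 1.176, -1.263]
force: [0.0, 0.8, 0.4]
opening: 0.0078
```

Run:
```python
from h import *
plan(sw(-60,0,60),W+np.pi/2)
s=state();im=save('wrist','w18.png')
np.save('s18.npy',np.r_[s['ee_pos'],s['tool_rot']])
save('','w18z.png',cv2.resize(im[20:250,120:370],None,fx=3.2,fy=2.5,interpolation=cv2.INTER_CUBIC))
```

```text
pos [0.5081 0.1767 0.1341] jawyaw -1.642 d tool mm [19.8 31.5 -0.7] units [ 0.99  1.58 -0.03] turn units 0.004 t 14.27 F [0.01 0.8  0.38] op 0.0078
```

View pics/w18.png

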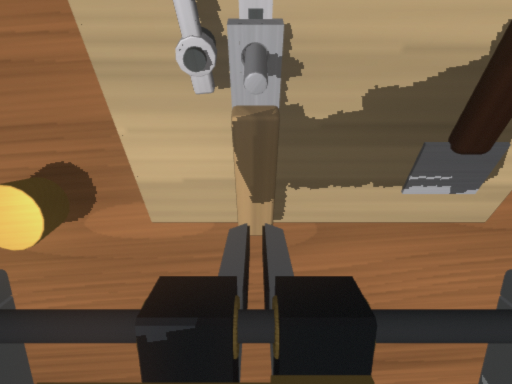

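View pics/w18z.png

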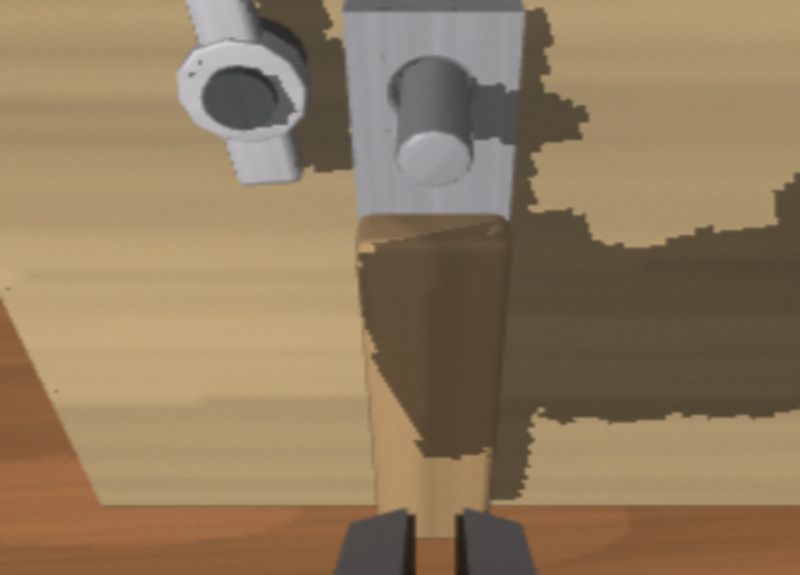

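Run:
```python
from rel import *
im=cv2.imread('pics/w18.png');cv2.imwrite('pics/w18y.png',cv2.resize(im[0:130,170:340],None,fx=4.6,fy=4.6,interpolation=cv2.INTER_CUBIC))
```

```text
(no output)
```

View pics/w18y.png

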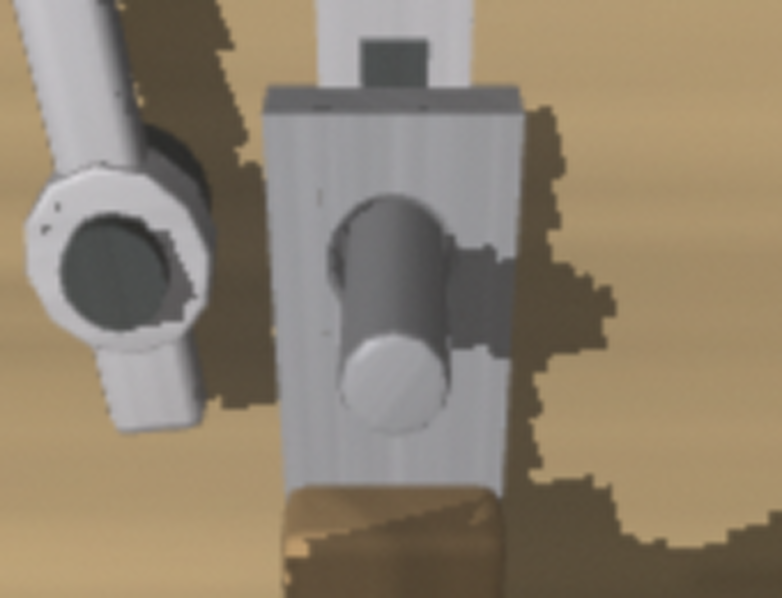

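Run:
```python
from rel import *
a=np.load('s18.npy');s=dict(ee_pos=a[:3],tool_rot=a[3:]);C=cam('wrist',s)
cv=lambda x,y:(170+(x+.5)/4.6-.5,(y+.5)/4.6-.5)
for n,x,y,z in [('TL',264,113,10),('TR',524,113,10),('BL',286,490,10),('BR',503,490,10),('eL',268,87,0),('eR',519,87,0),('slL',360,40,0),('slR',428,40,0),('tip',394,384,45),('tipL',342,384,44),('tipR',448,384,44)]: print(n,toslot(C,*cv(x,y),z).round(1))
o={k:cv(*v) for k,v in dict(TL=(264,113),TR=(524,113),BL=(286,490),BR=(503,490),eL=(268,87),eR=(519,87)).items()}
q,pts=bfit(o)
R=Rn.from_rotvec(s['tool_rot']).as_matrix()
for p in ([.09,0,0],[0,0,0],[-.06,0,0]): print(p,(RS.T@(s['ee_pos']+R@pts(q,np.array([p]))[0]-SLOT)*1000).round(1))
```

```text
TL [14.  14.3 10. ]
TR [ 14.  -15.7  10. ]
BL [-34.3  14.3  10. ]
BR [-34.3 -15.9  10. ]
eL [13.8 14.4  0. ]
eR [ 13.8 -15.7   0. ]
slL [18.8  3.3  0. ]
slR [18.8 -4.7  0. ]
tip [-1.5 -0.7 45. ]
tipL [-2.   4.8 44. ]
tipR [-2.  -6.5 44. ]
th deg 27.97 x,y,z mm [83.73 30.59  0.14] yaw 0.06 res [-0.3 -0.   0.2 -0.1 -0.2 -0.1  0.2 -0.1  0.1  0.2  0.1  0.2]
eye tool mm [[4.1520e+01 1.1008e+02 4.0000e-02]]
[0.09, 0, 0] [-2.9 -0.7  1.8]
[0, 0, 0] [-92.9  -0.9   5.1]
[-0.06, 0, 0] [-152.8   -1.     7.4]
```

Run:
```python
from h import *
plan(sw(-50,-.7,24)+[0,0,.022+.008],W+np.pi/2)
plan(sw(-50,-.7,24)+[0,0,.022],W+np.pi/2)
```

```text
pos [0.5081 0.1767 0.1341] jawyaw -1.642 d tool mm [15.9 58.2  0. ] units [0.79 2.91 0.  ] turn units 0.004 t 14.32 F [-0.08 -0.34 -0.2 ] op 0.0036
pos [0.5081 0.1767 0.1341] jawyaw -1.642 d tool mm [23.9 58.2  0. ] units [1.19 2.91 0.  ] turn units 0.004 t 14.32 F [-0.08 -0.34 -0.2 ] op 0.0036
```

Emit:
jog_arm(increments=[[0, 0.9, 0, 0, 0], [0, 1, 0, 0, 0], [0.2, 1, 0, 0, 0], [0.4, 0, 0, 0, 0], [0, 0, 0, 0, 0]])

```text
clock: 14.73
ee_pos: [0.5652, 0.1724, 0.1205]
tool_rot: [1.259, 1.177, -1.266]
force: [-0.5, -0.4, -0.4]
opening: 0.0004
```

Emit:
jog_arm(increments=[[0.2, 0, 0, 0, 0], [0.1, 0, 0, 0, 0], [0, 0, 0, 0, 0], [0, 0, 0, 0, 0]])

```text
clock: 15.07
ee_pos: [0.5653, 0.1729, 0.1173]
tool_rot: [1.261, 1.175, -1.262]
force: [-0.2, -0.7, 0.7]
opening: 0.0008
```

Run:
```python
from h import *
plan(sw(-50,-.7,24)+[0,0,.022],W+np.pi/2)
```

```text
pos [0.5653 0.1729 0.1173] jawyaw -1.6415 d tool mm [7.2 0.8 0.3] units [0.36 0.04 0.02] turn units 0.01 t 15.07 F [-0.22 -0.7   0.66] op 0.0008
```

Emit:
jog_arm(increments=[[0.15, 0, 0, 0, 0], [0.05, 0, 0, 0, 0], [0, 0, 0, 0, 0]])

```text
clock: 15.32
ee_pos: [0.5659, 0.173, 0.1161]
tool_rot: [1.262, 1.174, -1.26]
force: [-4.6, -1.9, 13.2]
opening: 0.0007
```

Emit:
jog_arm(increments=[[0.08, 0, 0, 0, 0], [0.05, 0, 0, 0, 0], [0, 0, 0, 0, 0]])

```text
clock: 15.57
ee_pos: [0.566, 0.1729, 0.1157]
tool_rot: [1.263, 1.173, -1.259]
force: [-7.8, -2.6, 25.7]
opening: 0.0006
```

Emit:
jog_arm(increments=[[0.08, 0, 0, 0, 0], [0.05, 0, 0, 0, 0], [0, 0, 0, 0, 0]])

```text
clock: 15.82
ee_pos: [0.5661, 0.173, 0.1154]
tool_rot: [1.263, 1.172, -1.257]
force: [-11.5, -2.1, 36.4]
opening: 0.0007
```

Run:
```python
from h import *
plan(sw(-50,-.7,24)+[0,0,.022],W+np.pi/2)
```

```text
pos [0.5661 0.173  0.1154] jawyaw -1.6413 d tool mm [ 5.3 -0.   0.4] units [ 0.27 -0.    0.02] turn units 0.013 t 15.82 F [-11.53  -2.08  36.36] op 0.0007
```

Emit:
jog_arm(increments=[[-0.5, 0, 0, 0, 0], [-1, 0, 0, 0, 0], [-1, 0, 0, 0, 0], [-1, 0, -0.4, 0, 0], [-0.3, 0, -0.4, 0, 0]])

```text
clock: 16.23
ee_pos: [0.569, 0.1892, 0.1875]
tool_rot: [1.266, 1.171, -1.257]
force: [1.1, 0.3, 0.8]
opening: 0.0006
```

Emit:
jog_arm(increments=[[0, 0, 0, 0, 0], [0, 0, 0, 0, 0], [0, 0, 0, 0, 0]])

```text
clock: 16.48
ee_pos: [0.5664, 0.1886, 0.1825]
tool_rot: [1.259, 1.176, -1.263]
force: [0.3, 0.3, -0.3]
opening: 0.0001
```

Run:
```python
from rel import *
s=state();plan(sw(52,8,24)+[0,0,.022],W+np.pi/2)
im=save('wrist','w19.png');C=cam('wrist',s)
np.save('s19.npy',np.r_[s['ee_pos'],s['tool_rot']])
for ph in (0,.1,.2): print(ph,proj(C,sw(50*np.cos(ph)-.0,31.3+50*np.sin(ph),38.5)).round(0))
```

```text
pos [0.5664 0.1886 0.1825] jawyaw -1.6413 d tool mm [21.2 89.2  7.4] units [1.06 4.46 0.37] turn units 0.013 t 16.48 F [ 0.3  0.3 -0.3] op 0.0001
0 [[228. 103.]]
0.1 [[219. 104.]]
0.2 [[211. 105.]]
```

View pics/w19.png

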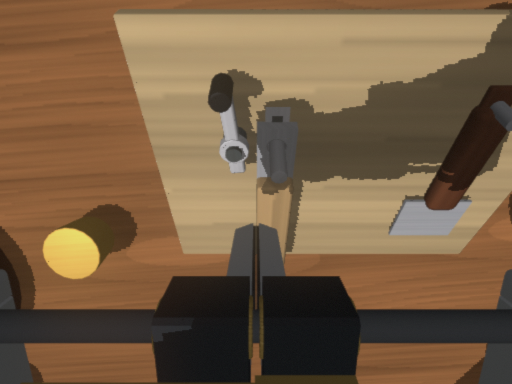

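Emit:
jog_arm(increments=[[-0.2, 0.7, 0.35, 0, 0], [0, 1, 0, 0, 0], [0, 1, 0, 0, 0], [0, 1, 0, 0, 0], [0, 0.75, 0, 0, 0]])

```text
clock: 16.95
ee_pos: [0.6566, 0.1748, 0.1863]
tool_rot: [1.26, 1.175, -1.263]
force: [0.5, -0.6, 0.6]
opening: 0.0005
```

Emit:
jog_arm(increments=[[0, 0, 0, 0, 0], [0, 0, 0, 0, 0], [0, 0, 0, 0, 0]])

```text
clock: 17.2
ee_pos: [0.6543, 0.1753, 0.1869]
tool_rot: [1.26, 1.177, -1.264]
force: [0.2, 0.5, 0.2]
opening: 0.0002
```

Run:
```python
from rel import *
s=state();plan(sw(52,8,24)+[0,0,.022],W+np.pi/2)
im=save('wrist','w20.png')
```

```text
pos [0.6543 0.1753 0.1869] jawyaw -1.6419 d tool mm [25.8  0.7  0.3] units [1.29 0.03 0.02] turn units 0.005 t 17.2 F [0.24 0.49 0.23] op 0.0002
```

View pics/w20.png

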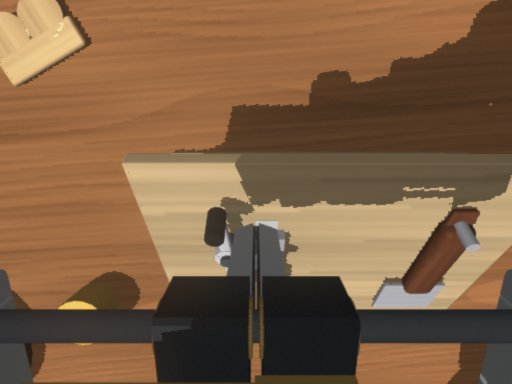

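Emit:
jog_arm(increments=[[0.6, 0, 0, 0, 0], [0.6, 0.03, 0.02, 0, 0], [0.09, 0, 0, 0, 0], [0, 0, 0, 0, 0], [0, 0, 0, 0, 0]])

```text
clock: 17.67
ee_pos: [0.6558, 0.1751, 0.1622]
tool_rot: [1.261, 1.175, -1.262]
force: [-0.5, 1.3, 0.6]
opening: 0.0003
```

Run:
```python
from rel import *
s=state();plan(sw(52,8,24)+[0,0,.022],W+np.pi/2)
f0=RS.T@(s['ee_pos']-[0,0,.022]-SLOT)*1000;print('tip slot',f0.round(1))
prev=f0
from numpy import pi
ox=np.interp; 
for ph in np.linspace(.1,1.62,14):
    off=(np.interp(ph,[0,.785,1.57],[4,13,15]),np.interp(ph,[0,.785,1.57,2],[-19.5,-17.5,-3,-3]))
    f=np.array([50*np.cos(ph)+off[0],31.3+50*np.sin(ph)+off[1],24])
    d=RS@(f-prev); Rt=np.c_[[0,0,-1],[np.cos(W),np.sin(W),0],[np.sin(W),-np.cos(W),0]]
    print(round(ph,2),f.round(1),(Rt.T@d/20).round(2)); prev=f
```

```text
pos [0.6558 0.1751 0.1622] jawyaw -1.6416 d tool mm [ 1.1 -1.   0.3] units [ 0.06 -0.05  0.01] turn units 0.009 t 17.67 F [-0.54  1.27  0.63] op 0.0003
tip slot [53.4  8.3 24.5]
0.1 [54.9 17.  24. ] [-0.02  0.07 -0.44]
0.22 [55.3 23.1 24. ] [-0.01  0.02 -0.3 ]
0.33 [55.1 29.  24. ] [ 0.01 -0.01 -0.3 ]
0.45 [54.2 34.7 24. ] [ 0.02 -0.04 -0.28]
0.57 [52.7 40.1 24. ] [ 0.04 -0.07 -0.27]
0.68 [50.6 45.2 24. ] [ 0.05 -0.09 -0.25]
0.8 [47.8 50.  24. ] [ 0.07 -0.12 -0.24]
0.92 [43.7 56.  24. ] [ 0.1  -0.18 -0.3 ]
1.04 [39.1 61.4 24. ] [ 0.11 -0.2  -0.27]
1.15 [34.3 66.3 24. ] [ 0.12 -0.21 -0.24]
1.27 [29.1 70.5 24. ] [ 0.13 -0.22 -0.21]
1.39 [23.7 74.1 24. ] [ 0.13 -0.23 -0.18]
1.5 [18.2 76.9 24. ] [ 0.14 -0.24 -0.14]
1.62 [12.5 78.2 24. ] [ 0.14 -0.25 -0.06]
```

Emit:
jog_arm(increments=[[0, 0.07, -0.44, 0, 0], [-0.01, 0.02, -0.3, 0, 0], [0.01, -0.01, -0.3, 0, 0], [0.02, -0.04, -0.28, 0, 0], [0.04, -0.07, -0.27, 0, 0]])

```text
clock: 18.08
ee_pos: [0.6583, 0.2075, 0.1613]
tool_rot: [1.261, 1.174, -1.26]
force: [-0.1, -1.7, -0.0]
opening: 0.0005
```

Emit:
jog_arm(increments=[[0, 0, 0, 0, 0], [0, 0, 0, 0, 0]])

```text
clock: 18.25
ee_pos: [0.6579, 0.2078, 0.161]
tool_rot: [1.261, 1.176, -1.26]
force: [-0.2, -0.5, 0.9]
opening: 0.0003
```

Run:
```python
from rel import *
s=state();print('tip slot',(RS.T@(s['ee_pos']-[0,0,.022]-SLOT)*1000).round(1),s['force'])
im=save('wrist','w21.png')
```

```text
tip slot [52.6 41.  23.6] [-0.22213306 -0.49972124  0.85886229]
```

View pics/w21.png

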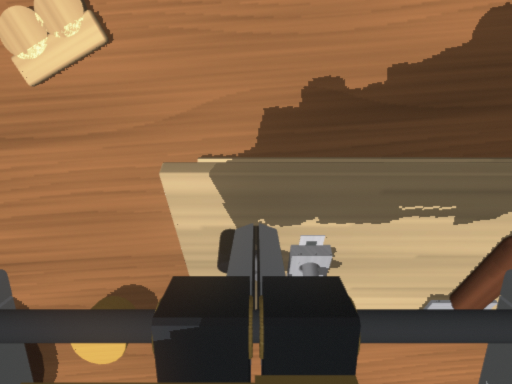

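Emit:
jog_arm(increments=[[0.05, -0.09, -0.25, 0, 0], [0.07, -0.12, -0.24, 0, 0], [0.1, -0.18, -0.3, 0, 0], [0.11, -0.2, -0.27, 0, 0], [0.12, -0.21, -0.24, 0, 0]])

```text
clock: 18.72
ee_pos: [0.6435, 0.2344, 0.1518]
tool_rot: [1.261, 1.174, -1.261]
force: [0.4, -2.9, 0.7]
opening: 0.0008
```

Emit:
jog_arm(increments=[[0.12, -0.22, -0.21, 0, 0], [0.12, -0.23, -0.18, 0, 0], [0, 0, 0, 0, 0]])

```text
clock: 18.97
ee_pos: [0.6339, 0.2436, 0.1466]
tool_rot: [1.26, 1.177, -1.262]
force: [-0.4, 0.1, -0.1]
opening: 0.0007
```

Run:
```python
from rel import *
s=state();print('tip slot',(RS.T@(s['ee_pos']-[0,0,.022]-SLOT)*1000).round(1),s['force'])
im=save('wrist','w22.png')
```

```text
tip slot [22.4 75.  24.3] [-0.36902045  0.10664474 -0.09896813]
```

View pics/w22.png

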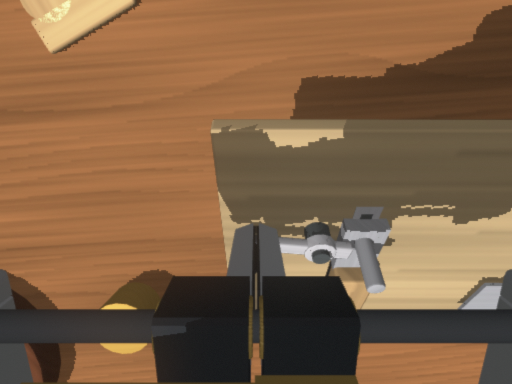

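Emit:
jog_arm(increments=[[0.13, -0.24, -0.12, 0, 0], [0.13, -0.24, -0.05, 0, 0], [0, 0, 0, 0, 0]])

```text
clock: 19.27
ee_pos: [0.6275, 0.2462, 0.1428]
tool_rot: [1.263, 1.171, -1.257]
force: [3.5, -1.4, 1.7]
opening: 0.0005
```

Emit:
jog_arm(increments=[[0.07, -0.12, 0, 0, 0], [0.05, -0.08, 0, 0, 0], [0, 0, 0, 0, 0]])

```text
clock: 19.52
ee_pos: [0.627, 0.2463, 0.1425]
tool_rot: [1.268, 1.166, -1.252]
force: [6.6, -2.5, 5.5]
opening: 0.0008
```

Run:
```python
from rel import *
s=state();print('tip slot',(RS.T@(s['ee_pos']-[0,0,.022]-SLOT)*1000).round(1),s['force'])
im=save('wrist','w23.png')
```

```text
tip slot [14.3 77.2 24.3] [ 6.63250018 -2.50151137  5.46969556]
```

View pics/w23.png

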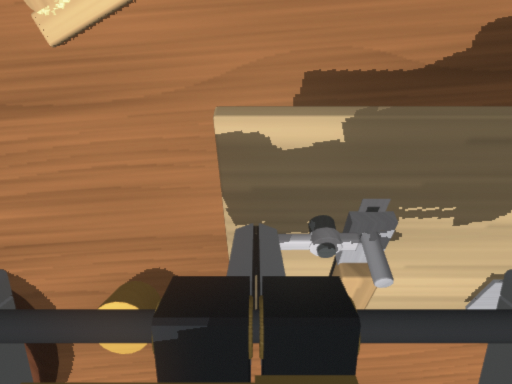

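Emit:
jog_arm(increments=[[-0.1, 0.3, 0, 0, 0], [-0.3, 0.5, 0, 0, 0], [-1, 0.2, 0, 0, 0], [-1, 0, 0, 0, 0], [-1, 0, 0, 0, 0]])

```text
clock: 19.98
ee_pos: [0.6407, 0.2457, 0.2071]
tool_rot: [1.26, 1.178, -1.265]
force: [-0.3, -0.4, 0.2]
opening: 0.0006
```

Emit:
jog_arm(increments=[[-1, -0.8, 0.5, 0, 0], [-0.5, -1, 0.5, 0, 0], [0, -1, 0.5, 0, 0], [0, -1, 0.5, 0, 0], [0, -1, 0.5, 0, 0]])

```text
clock: 20.4
ee_pos: [0.5404, 0.2024, 0.2372]
tool_rot: [1.261, 1.178, -1.263]
force: [-0.4, -0.2, 0.4]
opening: 0.0002
```

Emit:
jog_arm(increments=[[0, 0, 0, 0, 0], [0, 0, 0, 0, 0], [0, 0, 0, 0, 0]])

```text
clock: 20.65
ee_pos: [0.543, 0.2028, 0.2376]
tool_rot: [1.262, 1.175, -1.261]
force: [0.9, -0.4, -0.1]
opening: 0.0005
```

Run:
```python
from rel import *
s=state();print(s['ee_pos'],s['force'])
im=save('wrist','w24.png')
np.save('s24.npy',np.r_[s['ee_pos'],s['tool_rot']])
C=cam('wrist',s);print('knob locked',proj(C,[sw(0,81.3,38.5),sw(0,31.3,20),sw(7,71,38.5),sw(PEG,0,45)]).round(0).tolist())
```

```text
[0.54303598 0.20275675 0.23757298] [ 0.93255978 -0.35566412 -0.08605447]
knob locked [[192.0, 128.0], [252.0, 116.0], [204.0, 121.0], [289.0, 135.0]]
```

View pics/w24.png

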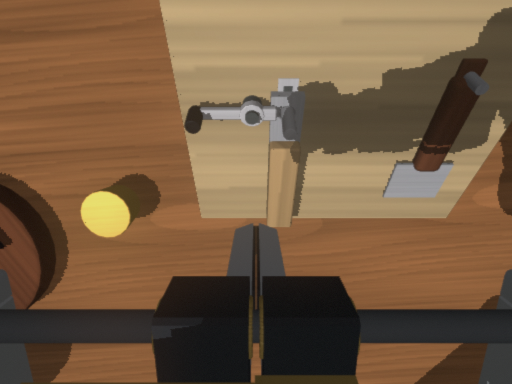

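Run:
```python
from rel import *
im=save('top','top9.png')
a=cv2.imread('pics/top0.png').astype(int);b=cv2.imread('pics/top9.png').astype(int)
for n,(u,v) in dict(jar=(346,160),cork=(312,234),glue=(115,207)).items():
    print(n,np.abs(a[v-12:v+12,u-12:u+12]-b[v-12:v+12,u-12:u+12]).mean())
im=snapshot('wrist');save('','w25z.png',cv2.resize(im[60:240,170:330],None,fx=3.3,fy=3.3,interpolation=cv2.INTER_CUBIC))
```

```text
jar 4.8344907407407405
cork 44.4212962962963
glue 19.55787037037037
```

View pics/w25z.png

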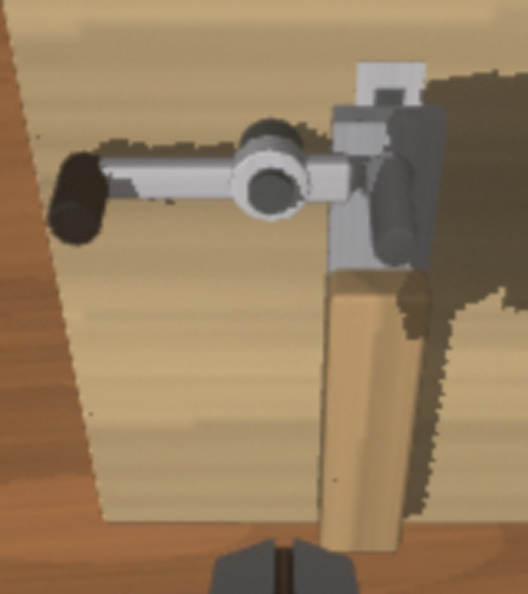

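View pics/top9.png

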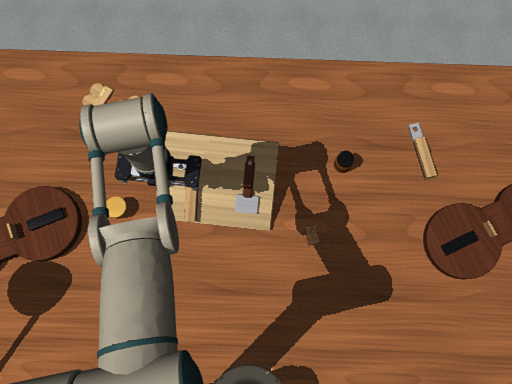

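Run:
```python
from station import *
s=state();print(s['clock'],s['force'],abs(s['qd']).max());print(job_done())
```

```text
20.8 [-0.7756551  -0.22955077 -0.56261823] 0.002536690790864262
the job is handed in; nothing more can be done
None
```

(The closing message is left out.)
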